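# Unclamp the grain mill and take off its lid

## Robot

A 6-joint arm with a two-finger parallel gripper is mounted at the origin on the work surface. World frame = base frame: x ahead of the robot, y to its left, z up, the work surface at z = 0. Lengths are in mm, angles in rad, forces in N, time in s.
With the tool pointing down it reaches from about 300 to 875 mm from the base axis. Payload 4.2 kg.
Tool frame: the origin (TCP) lies at the very end of the fingers, on their centre line; the grasp point (between the pads) lies 19 mm behind it; z points along the fingers, y is the direction in which the jaws open and shut (so a half turn about z gives the same grasp; the last joint's range is limited). The gripper opens to 85 mm and grips with 20 to 120 N. Pads are 22 mm wide; open, the fingers measure 114 mm over their backs; the gripper's body (76 mm by 85 mm) begins 54 mm behind the grasp point. The pads swing forward as they close: fully open they stand 13 mm farther back than shut.
Start: joints at [-1.157, 0.32, 1.565, -0, 1.257, -0.02], TCP at [241.69, -521.754, 231.338] pointing down, gripper open.
Joint ranges: [-3.11, 3.11], [-0.84, 2.01], [0.21, 2.61], [-1.34, 4.49], [0.05, 2.63], [-2.56, 2.56]. Speed limits (rad/s): [2.57, 2.57, 3.14, 3.14, 3.14, 3.14].

## Interface

Orientations are given as a unit quaternion [w, x, y, z].
In Python, from workcell import * gives the robot as it stands. The module is installed in compiled form; this text tells all that it offers.
- The arm moves only by the tool arm_command, never from a script. Its argument "series" is a list of rows, each an object with "gripper": the finger opening in cm, from 0 to 8.54; "delta_pos": the shift along the tool's x, y, z in cm, a list of three; "angular": the turn, a rotation vector about the tool's x, y, z in degrees, a list of three. In form: [{"gripper": gripper, "delta_pos": [tx, ty, tz], "angular": [wx, wy, wz]}, ...]. A call has 1 to 12 rows; each row is the pose to reach, as a shift and turn from the pose commanded when the call began, along the tool's axes at that moment; what a row does not reach only later rows make up. A row lasts 1/12 s, in which the tool goes at most 41.7 mm and 7.16 degrees, less where a joint would pass 70% of its speed; a pose out of reach is approached as far as the arm can. A call with a gripper value outside its range is refused whole. The fingers move at their own pace and stop on an object; "newtons" is the grip in N (left out, the last holds). Time passes only in rows, so rows that repeat a pose let the fingers close. It gives the time, the measured TCP pose, the force and the opening at its end, in the units of the state.
- observe(): the state, without advancing time (a new reading comes with each control period).
- grab_frame(name): name is "scene" or "top"; returns (picture, depth): 480x640x3 uint8, red, green, blue; 480x640 float32, mm along the optical axis (not along the pixel's ray), 0 where there is no reading.
- camera_params(name): a dict with "fx", "fy", "cx", "cy" (pixels), "rvec" (rotation vector, rad) and "tvec" (3), from world to camera coordinates, as OpenCV has them. Camera axes: x right, y down, z forward; pixel columns grow to the right and rows downward; lengths in mm; the calibration is good to about 2 mm. A picture is of the moment at which its call begins. camera_params takes no time and is no camera call.
- finish_job(): hands the job in, once; it reports no verdict.
The state is a dict: "t": time; "joints": joint angles; "joint_velocities": joint speeds; "effort": joint torques, N m; "ee_pos": TCP position; "orientation": TCP orientation; "wrist_force": force on the tool from outside, world axes, zero at the start; "moment": the same for the moment, N m; "width": opening from 0.0 (shut) to 1.0 (fully open).
Only numpy, scipy, OpenCV 4.12 (cv2) and the standard library are available. Lean on these libraries where they do the work, as an engineer would, in place of code of your own. Each camera call takes 0.05 s, during which the arm holds its last target. There are 200 camera calls.

## Task

Open the grain mill for cleaning: turn each of the three red clamp knobs anticlockwise right up to its end stop, and only then lift the lid off by its wooden grip. Set the lid down flat, right way up, in the middle of the cork mat, holding it until it stands there rather than dropping it. Leave the clamps fully open and everything else on the counter as it was.

Things in the scene. Friction and masses are not known exactly. Their poses are not given: they have to be found in the camera images.
- clamp_left (a joint): the +y uphill clamp: angle in rad, grows as its red knob turns anticlockwise seen from outside; starts at 0.1 to 0.6. At 0 its brass fan-shaped plate is centred over the lid rim. Its hard end stop lies somewhere from 1.9 to 2.4, different for each clamp: feel for it (drag 0.2 N m on the way, rigid at the stop). Stays where left; may need a regrasp
- left_grip (a point): on that clamp's bolt axis, at grip height in its red bar knob: 66 long, 18 wide, 34 mm high, from 19 mm below to 15 mm above this point; fan-shaped plate (radius 42) ends 24 mm below it. z points out along the bolt, 30 degrees from vertical, leaning to the mill's front; x along the bar, so fingers close along y; turns with the knob
- clamp_near (a joint): the downhill, front (nearest the robot) clamp: angle in rad, grows as its red knob turns anticlockwise seen from outside; starts at 0.1 to 0.6. At 0 its brass fan-shaped plate is centred over the lid rim. Its hard end stop lies somewhere from 1.9 to 2.4, different for each clamp: feel for it (drag 0.2 N m on the way, rigid at the stop). Stays where left; may need a regrasp
- near_grip (a point): on that clamp's bolt axis, at grip height in its red bar knob: 66 long, 18 wide, 34 mm high, from 19 mm below to 15 mm above this point; fan-shaped plate (radius 42) ends 24 mm below it. z points out along the bolt, 30 degrees from vertical, leaning to the mill's front; x along the bar, so fingers close along y; turns with the knob
- clamp_right (a joint): the -y uphill clamp: angle in rad, grows as its red knob turns anticlockwise seen from outside; starts at 0.1 to 0.6. At 0 its brass fan-shaped plate is centred over the lid rim. Its hard end stop lies somewhere from 1.9 to 2.4, different for each clamp: feel for it (drag 0.2 N m on the way, rigid at the stop). Stays where left; may need a regrasp
- right_grip (a point): on that clamp's bolt axis, at grip height in its red bar knob: 66 long, 18 wide, 34 mm high, from 19 mm below to 15 mm above this point; fan-shaped plate (radius 42) ends 24 mm below it. z points out along the bolt, 30 degrees from vertical, leaning to the mill's front; x along the bar, so fingers close along y; turns with the knob
- mill: fixed countertop grain mill, white sloping deck 250 x 270 mm on a birch and black foot; origin under it on the counter, below the middle of the lid; its front (-x) is the low side. The deck slopes 30 degrees, rising toward +x. Three clamps stand 95 mm from the lid's centre, at 60, 180 and 300 degrees round it
- chamber (a point): where the lid's origin is while the lid is seated in the mill, on the axis of the milling chamber (the lid has about 4 mm of play); its axes are those of the mill, not of the sloping deck
- lid: loose aluminium lid, 0.3 kg, 60 mm high: rim 132 mm diameter, 8 thick; below it a spigot 92 diameter, 8 deep, in the chamber; on top a brown wooden bar grip. Origin at the centre of the spigot's underside, z along its axis (30 degrees from vertical while seated). Clamp plates overlap its rim by 13 mm and hold it down till turned to about 1.8 rad
- lid_grip (a point): grip point in the lid's wooden bar, on the lid's axis 48 mm above its origin; the bar runs along x, 66 mm, is 18 mm wide along y (fingers close along y) and reaches from 20 mm below to 12 mm above this point; z outward
- board: fixed birch baking board 280 (x) x 200 (y) x 16 mm; origin under its centre. A round cork mat lies on its near half, the egg cup stands on its far half
- mat_top (a point): centre of the top of the round cork mat on the board, 170 mm diameter, 22 mm above the counter; z up
- egg_cup: bystander: white ceramic egg cup, 50 mm diameter, 62 mm high, on the far half of the board; origin under its foot
- bowls: bystander: stack of three nested steel mixing bowls, 190 mm diameter, 109 mm high; origin underneath
- jug: bystander: glass measuring jug, 100 mm diameter, 130 mm high, handle on +y; origin underneath
- rolling_pin: bystander: birch rolling pin lying along its y, 390 mm long, 52 mm thick; origin underneath
- scraper: bystander: flat green dough scraper 85 x 120 x 12 mm lying flat; origin underneath
- flour_jar: bystander: glass flour jar, 90 mm diameter, 150 mm high; origin underneath
- tin: bystander: blue tin, 72 mm diameter, 110 mm high; origin underneath
Not all that is in view belongs to the job. Leave any black or purple look-alike of the lid alone.

How it is judged:
By the outcome, as a careful person would: the job done as asked, in the order asked, and still so for the second after the job is handed in, with the robot touching nothing.
It also fails if it takes over 72 s, if anything falls off the work surface, if the arm or the gripper's body presses on something with over 40 N, if the wrist force passes 120 N, or if a joint passes its speed limit or range.

## Working session

There is one attempt and no reset: what is moved stays moved. The work goes in short steps, Python scripts to look and compute and a tool call to move; the robot and the scene stay as the last step left them, time stands still between calls to the robot, and variables do not carry over. Pictures are saved under pics/ and viewed, about 8 in all and at most 12, crops included, and the job is handed in when it is done.

Besides the shell and the picture viewer there is one more tool, called after "Call:" by a JSON object that holds its "fn" and its "kwargs", one argument or row to a line. arm_command: Moves the arm, as the interface text tells. Its arguments: {"type":"object","properties":{"series":{"type":"array"},"newtons":{"type":"number"}},"required":["series"]}

```bash
mkdir -p pics
python3 - <<'E'
from workcell import *
import cv2, numpy as np
for n in ("scene","top"):
    p,d=grab_frame(n); cv2.imwrite(f"pics/{n}0.png",p[:,:,::-1]); np.savez(f"{n}0.npz",p=p,d=d)
    print(n,camera_params(n))
print(observe())
E
```

```text
scene {'fx': 461.7151236669777, 'fy': 461.7151236669777, 'cx': 313.3069011486341, 'cy': 240.57232432284178, 'rvec': array([ 0.74495318,  2.51454019, -1.21452726]), 'tvec': array([ 457.00959092,  -56.90527955, 1496.32669623])}
top {'fx': 566.300055316528, 'fy': 566.300055316528, 'cx': 322.66082643332675, 'cy': 240.98251236395652, 'rvec': array([ 2.1691539 , -2.12135991,  0.13758103]), 'tvec': array([  -9.30284834,  563.21507272, 1716.93077572])}
{'t': 0.1, 'joints': array([-1.15702566e+00,  3.20241649e-01,  1.56560543e+00, -3.29539627e-08,
        1.25742379e+00, -2.00181181e-02]), 'joint_velocities': array([ 0.00047872, -0.00156463, -0.00260188,  0.0015295 , -0.00120933,
        0.00107658]), 'effort': array([-1.28794600e-04, -4.16408873e+01, -2.34703839e+01, -5.29745728e-05,
        4.95343411e-03,  6.65114044e-06]), 'ee_pos': array([ 241.48710928, -521.32993345,  230.53970262]), 'orientation': array([-8.22896457e-04,  9.76570133e-01,  2.15197749e-01, -1.64150904e-04]), 'wrist_force': array([-0.7971926 ,  0.58256622,  0.15127921]), 'moment': array([-0.0294196 ,  0.05800805,  0.01254476]), 'width': 0.9974806775355237}
```

View pics/scene0.png

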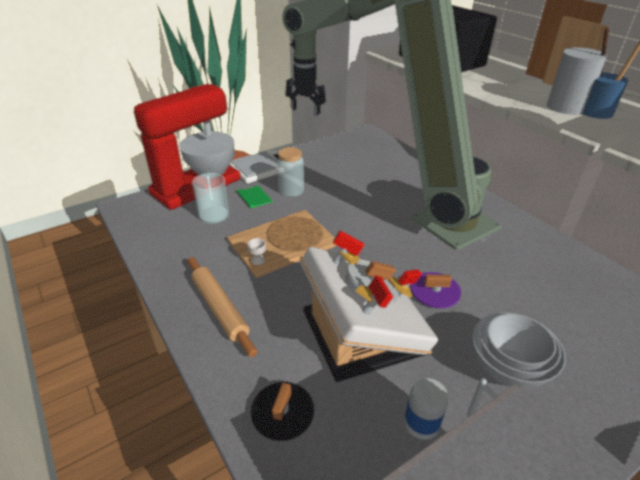

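View pics/top0.png

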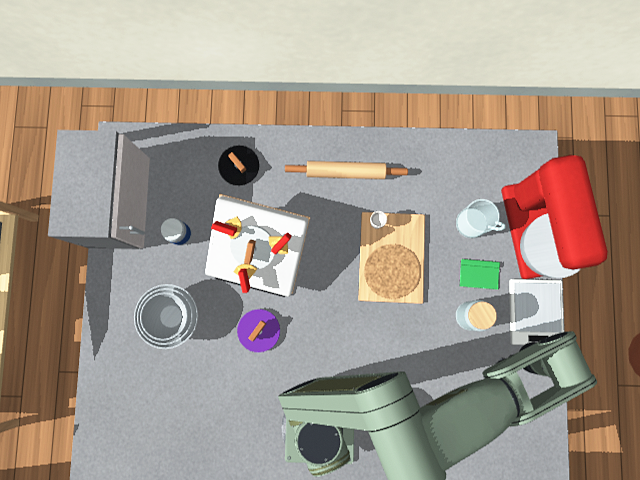

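Lid candidates in the top image:
- The aluminium lid on the mill, with its grip at about (249,252). This fits the description and is my choice.
- The black look-alike at (238,165).
- The purple look-alike at (259,330).

The red knobs are at about (225,228) left, (281,243) right and (244,280) near. The red stand mixer at (560,210) isn't part of the job. The cork mat is at (392,271).

```bash
cat > h.py <<'E'
import cv2, numpy as np
from scipy.spatial.transform import Rotation as R
from workcell import *
def world(n,d):
    c=camera_params(n); M=R.from_rotvec(c["rvec"]).as_matrix()
    v,u=np.mgrid[0:480,0:640]
    P=np.stack([(u-c["cx"])*d/c["fx"],(v-c["cy"])*d/c["fy"],d],-1)
    return (P-c["tvec"])@M      # M^T (P-t)
def pix(n,X):
    c=camera_params(n)
    return cv2.projectPoints(np.atleast_2d(np.float64(X)),c["rvec"],c["tvec"],np.array([[c["fx"],0,c["cx"]],[0,c["fy"],c["cy"]],[0,0,1]]),None)[0][:,0]
def red(p):
    h=cv2.cvtColor(p,cv2.COLOR_RGB2HSV); H,S,V=h[...,0],h[...,1],h[...,2]
    return ((H<4)|(H>176))&(S>170)&(V>90)
E
python3 - <<'E'
from h import *
S={}
for n in("top","scene"):
    z=np.load(n+"0.npz"); S[n]=(z["p"],z["d"],world(n,z["d"]))
p,d,W=S["top"]
h=cv2.cvtColor(p,cv2.COLOR_RGB2HSV)
# table check, deck plane
print("table z",np.median(W[350:400,90:130,2]))
box=np.zeros((480,640),bool); box[190:300,200:312]=1
dk=box&(h[...,1]<30)&(h[...,2]>225)&(W[...,2]>60)
X=W[dk]; c=np.median(X,0)
for _ in range(5):
    A=np.c_[X[:,:2],np.ones(len(X))]; k=np.linalg.lstsq(A,X[:,2],rcond=None)[0]
    r=X[:,2]-A@k; X=X[abs(r)<max(3,1.5*np.std(r))]
n=np.array([-k[0],-k[1],1]);n/=np.linalg.norm(n)
print("deck n",n,"tilt",np.degrees(np.arccos(n[2])),"yaw of front dir",np.degrees(np.arctan2(-n[1],-n[0])),len(X),np.std(r),"plane",k)
hh=((W-np.array([0,0,k[2]]))@n)
for nm in("top","scene"):
    P,D,WW=S[nm]; H2=((WW-np.array([0,0,k[2]]))@n)
    m=red(P)&(D>0)&(H2>5)&(H2<100)&(np.linalg.norm(WW[...,:2]-c[:2],axis=-1)<170)
    N,L,st,ce=cv2.connectedComponentsWithStats(m.astype(np.uint8))
    for i in range(1,N):
        if st[i,4]<15: continue
        q=WW[L==i]; t=H2[L==i]
        print(nm,"red",ce[i].round(1),st[i,4],"mean",q.mean(0).round(1),"h",np.percentile(t,[5,50,95]).round(1))
    hs=cv2.cvtColor(P,cv2.COLOR_RGB2HSV)
    b=(hs[...,0]>5)&(hs[...,0]<16)&(hs[...,1]>90)&(H2>25)&(H2<100)&(np.linalg.norm(WW[...,:2]-c[:2],axis=-1)<80)
    q=WW[b]; print(nm,"brown",b.sum(),q.mean(0).round(1) if len(q) else"",np.percentile(H2[b],[5,50,95]).round(1) if len(q) else "")
m=(W[...,2]>17)&(W[...,2]<30); mm=np.zeros_like(m); mm[235:305,358:430]=1
sat=m&mm; 
print("mat z",np.median(W[260:285,380:405,2]))
g=cv2.inRange(h,(8,80,60),(20,255,215))>0
print("hsv mat",h[271,392],"board",h[225,410], h[295,365])
for nm,(u,v) in dict(egg=(378,218)).items(): print(nm,W[v,u])
cv2.imwrite("pics/crop.png",np.hstack([cv2.resize(S["top"][0][190:300,200:315,::-1],None,fx=3.6,fy=3.6,interpolation=3),cv2.resize(S["scene"][0][220:330,295:410,::-1],None,fx=3.3,fy=3.6,interpolation=3)]))
E
```

```text
table z 0.6883735653832689
deck n [-0.4818573   0.11938296  0.86807906] tilt 29.76382451135986 yaw of front dir -13.915161989519795 2277 2.706534285435363 plane [   0.55508458   -0.13752544 -121.23528327]
top red [223.8 227.9] 203 mean [566.2 274.7 237.3] h [55.6 73.8 80.5]
top red [281.  242.9] 151 mean [527.4 115.2 240.3] h [61.1 74.7 79. ]
top red [243.9 280.3] 176 mean [427.8 223.8 164.9] h [52.5 71.2 78.2]
top brown 189 [507.5 209.8 207. ] [43.9 69.7 76.2]
scene red [348.3 242.7] 363 mean [531.9 122.6 231.5] h [49.9 64.5 77.6]
scene red [409.7 276.6] 206 mean [436.2 234.  165.7] h [51.3 67.8 78. ]
scene red [380.4 291.4] 377 mean [572.2 284.  233.4] h [50.9 66.8 78.4]
scene brown 404 [511.8 215.6 204.8] [45.3 62.9 75.7]
mat z 22.08701142787763
hsv mat [ 15 115 199] board [ 20  88 244] [ 22  78 250]
egg [ 634.83857565 -165.35950198   63.31838922]
```

View pics/crop.png

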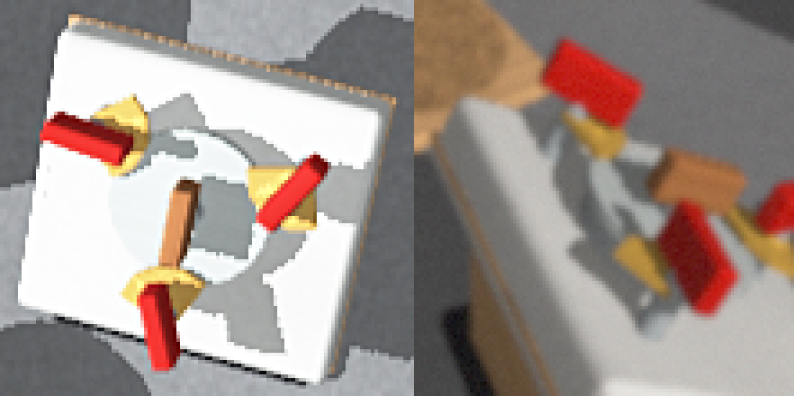

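The crop confirms the choice: an aluminium lid with a brown grip, held by three brass fan plates, each with a red bar knob. Next I'll fit the bar tops, bolt axes and mat.

```bash
cat > fit.py <<'E'
from h import *
def frame(yaw):  # mill deck frame columns x uphill, y left, z out
    return (R.from_euler('z',yaw)*R.from_euler('y',-np.radians(30))).as_matrix()
E
python3 - <<'E'
from fit import *
for yawd in (-13.9,):
  F=frame(np.radians(yawd))
  for nm in("top","scene"):
    z=np.load(nm+"0.npz"); P,D=z["p"],z["d"]; W=world(nm,D); Q=W@F   # deck coords
    near=(np.linalg.norm(W[...,:2]-[510,205],axis=-1)<170)&(W[...,2]>90)&(D>0)
    hsv=cv2.cvtColor(P,cv2.COLOR_RGB2HSV)
    if nm=="top":
        dk=near&(hsv[...,1]<30)&(hsv[...,2]>235); print("deck w",np.percentile(Q[dk][:,2],[5,25,50,75,95]).round(1))
        dd=Q[dk]; dd=dd[abs(dd[:,2]-np.median(dd[:,2]))<4]; rect=cv2.minAreaRect(dd[:,:2].astype(np.float32)); print("deck rect",rect)
    b=near&(hsv[...,0]>5)&(hsv[...,0]<16)&(hsv[...,1]>90)&(np.linalg.norm(W[...,:2]-[510,212],axis=-1)<50)
    m=red(P)&near
    for lab,mask in(("red",m),("brown",b)):
      N,L,st,ce=cv2.connectedComponentsWithStats(mask.astype(np.uint8))
      for i in range(1,N):
        if st[i,4]<40: continue
        q=Q[L==i]; t=np.percentile(q[:,2],90); 
        f=q[q[:,2]>t-5]
        (c,wh,a)=cv2.minAreaRect(f[:,:2].astype(np.float32))
        vv=f[:,:2]-f[:,:2].mean(0); ev,E=np.linalg.eigh(vv.T@vv); ang=np.degrees(np.arctan2(E[1,1],E[0,1]))
        print(nm,lab,ce[i].round(0),"topw",np.median(f[:,2]).round(1),len(f),"rect",np.round(c,1),np.round(wh,1),"mean",f[:,:2].mean(0).round(1),"barang%.1f"%ang)
z=np.load("top0.npz");P,D=z["p"],z["d"];W=world("top",D);hsv=cv2.cvtColor(P,cv2.COLOR_RGB2HSV)
g=cv2.inRange(hsv,(5,95,90),(19,255,235)); mm=np.zeros_like(g); mm[235:305,360:425]=1
g=cv2.morphologyEx(g*mm,cv2.MORPH_OPEN,np.ones((3,3)))
cs=max(cv2.findContours(g,0,2)[0],key=cv2.contourArea); (u,v),r=cv2.minEnclosingCircle(cs); M=cv2.moments(cs)
u2,v2=M["m10"]/M["m00"],M["m01"]/M["m00"]; print("mat px",u,v,r,u2,v2,W[int(round(v2)),int(round(u2))],"r mm",r*1700/566)
q=W[(g>0)]; print((q.min(0)+q.max(0))/2,np.ptp(q,axis=0))
E
```

```text
deck w [-112.8 -108.9 -106.  -102.   -76.9]
deck rect ((475.2568054199219, 324.8203125), (230.90953063964844, 261.73583984375), 0.37382206320762634)
top red [224. 228.] topw -30.4 97 rect [536.3 404.1] [63.3 18.5] mean [536.4 402.8] barang86.6
top red [281. 243.] topw -31.3 94 rect [536.9 240.1] [15.9 65.2] mean [536.7 240.5] barang151.1
top red [244. 280.] topw -31.7 76 rect [393.  320.9] [61.  17.4] mean [392.2 320.8] barang-159.0
top brown [249. 252.] topw -34.0 90 rect [484.1 321.2] [15.9 64.5] mean [486.4 321.2] barang179.0
scene red [348. 243.] topw -31.3 101 rect [536.2 245. ] [12.9 61.2] mean [537.  245.4] barang151.7
scene red [410. 277.] topw -29.7 74 rect [392.7 326.2] [57.6 14.4] mean [396.8 328.7] barang-158.3
scene red [380. 291.] topw -30.4 114 rect [535.4 410. ] [57.8 14. ] mean [537.  411.5] barang86.9
scene brown [380. 270.] topw -32.8 119 rect [482.1 324.9] [66.6 17.4] mean [485.9 326.5] barang179.9
mat px 392.6643981933594 270.96575927734375 28.54669189453125 392.4588810984516 270.625328659071 [ 476.15155125 -213.83099932   22.93498571] r mm 85.74094738640127
[ 456.28158876 -159.49822559  891.37180891] [ 268.29242813  285.64905525 1773.15280244]
```

```bash
cat >> fit.py <<'E'
YAW=np.radians(-13.9); F=frame(YAW); LC=np.array([488.7,324.4,-45.9])  # deck coords at grip height
def knob(k): a=np.radians({'left':60,'near':180,'right':300}[k]); return LC+95*np.array([np.cos(a),np.sin(a),0])
BAR=dict(left=86.8,near=21.3,right=151.3)
def toolR(deg,f=F): 
    a=np.radians(deg); c,s=np.cos(a),np.sin(a)
    return f@np.array([[c,s,0],[s,-c,0],[0,0,-1]]).T.T
def pose(k,deg,off=0,ins=17):  # TCP: ins mm past grip point, off mm back
    return F@(knob(k)+[0,0,off-ins]), toolR(deg)
def go(p,Rt):
    s=observe(); q=s["orientation"]; R0=R.from_quat([q[1],q[2],q[3],q[0]])
    d=R0.inv().apply(np.array(p)-s["ee_pos"])/10; w=(R0.inv()*R.from_matrix(Rt)).as_rotvec(degrees=True)
    print("t %.2f d_cm"%s["t"],d.round(2),"ang",w.round(1),"dist mm",(np.linalg.norm(d)*10).round(0),"deg",np.linalg.norm(w).round(0),"target",np.round(p,1))
def wrist(p,Rt,th):
    # j4..j6 for a guess th=j2+j3; j1 from the wrist centre azimuth
    C=R.from_euler('z',90,degrees=True); wc=np.array(p)-150*Rt[:,2]; j1=np.arctan2(wc[1],wc[0])
    A=(R.from_euler('z',j1)*R.from_euler('y',th)).inv()*R.from_matrix(Rt)*C.inv()
    return np.r_[j1,A.as_euler('ZYZ')]
E
python3 - <<'E'
from fit import *
for k in BAR:
  for half in(0,180):
    for turn in(0,115):
      p,Rt=pose(k,BAR[k]+half+turn)
      print(k,half,turn,p.round(0),[wrist(p,Rt,th).round(2).tolist() for th in(1.7,2.1)],np.linalg.det(Rt).round(2))
s=observe();q=s["orientation"];print(wrist(s["ee_pos"],R.from_quat([q[1],q[2],q[3],q[0]]).as_matrix(),1.885))
E
```

```text
left 0 0 [579. 276. 214.] [[0.53, -0.4, 1.08, 0.95], [0.53, -0.55, 0.73, 1.18]] 1.0
left 0 115 [579. 276. 214.] [[0.53, -0.4, 1.08, -1.06], [0.53, -0.55, 0.73, -0.82]] 1.0
left 180 0 [579. 276. 214.] [[0.53, -0.4, 1.08, -2.19], [0.53, -0.55, 0.73, -1.96]] 1.0
left 180 115 [579. 276. 214.] [[0.53, -0.4, 1.08, 2.08], [0.53, -0.55, 0.73, 2.32]] 1.0
near 0 0 [439. 225. 142.] [[0.59, -0.42, 1.11, 2.16], [0.59, -0.57, 0.75, 2.39]] 1.0
near 0 115 [439. 225. 142.] [[0.59, -0.42, 1.11, 0.15], [0.59, -0.57, 0.75, 0.38]] 1.0
near 180 0 [439. 225. 142.] [[0.59, -0.42, 1.11, -0.99], [0.59, -0.57, 0.75, -0.75]] 1.0
near 180 115 [439. 225. 142.] [[0.59, -0.42, 1.11, -2.99], [0.59, -0.57, 0.75, -2.76]] 1.0
right 0 0 [539. 116. 214.] [[0.28, -0.3, 1.0, -0.44], [0.28, -0.44, 0.62, -0.24]] 1.0
right 0 115 [539. 116. 214.] [[0.28, -0.3, 1.0, -2.45], [0.28, -0.44, 0.62, -2.25]] 1.0
right 180 0 [539. 116. 214.] [[0.28, -0.3, 1.0, 2.7], [0.28, -0.44, 0.62, 2.9]] 1.0
right 180 115 [539. 116. 214.] [[0.28, -0.3, 1.0, 0.69], [0.28, -0.44, 0.62, 0.89]] 1.0
[-1.13701723e+00  3.52525523e-05  1.25827054e+00 -2.05637028e-05]
```

```bash
python3 -c "
from fit import *
go(*pose('right',151.3,off=90))"
```

```text
t 0.10 d_cm [ 50.31 -48.13  -6.02] ang [ -35.2   -3.2 -109.6] dist mm 699.0 deg 115.0 target [495.8 126.7 291.6]
```

Call:
{"fn": "arm_command", "kwargs": {
  "series": [
    {"gripper": 8.0,"delta_pos": [0,0,-4],"angular": [0,0,0]},
    {"gripper": 6.0,"delta_pos": [0,0,-8],"angular": [0,0,0]},
    {"gripper": 5.5,"delta_pos": [25,-24,-10],"angular": [-17.6,-1.6,-54.8]},
    {"gripper": 5.5,"delta_pos": [25,-24,-10],"angular": [-17.6,-1.6,-54.8]},
    {"gripper": 5.5,"delta_pos": [25,-24,-10],"angular": [-17.6,-1.6,-54.8]},
    {"gripper": 5.5,"delta_pos": [25,-24,-10],"angular": [-17.6,-1.6,-54.8]},
    {"gripper": 5.5,"delta_pos": [25,-24,-10],"angular": [-17.6,-1.6,-54.8]},
    {"gripper": 5.5,"delta_pos": [25,-24,-10],"angular": [-17.6,-1.6,-54.8]},
    {"gripper": 5.5,"delta_pos": [25,-24,-10],"angular": [-17.6,-1.6,-54.8]},
    {"gripper": 5.5,"delta_pos": [25,-24,-10],"angular": [-17.6,-1.6,-54.8]},
    {"gripper": 5.5,"delta_pos": [25,-24,-10],"angular": [-17.6,-1.6,-54.8]},
    {"gripper": 5.5,"delta_pos": [25,-24,-10],"angular": [-17.6,-1.6,-54.8]}
  ]
}}

```text
t: 1.1
ee_pos: [367.9, -195.8, 331.5]
orientation: [0.147, 0.755, 0.638, 0.019]
wrist_force: [-0.6, -0.8, -0.1]
width: 0.641
```

```bash
python3 -c "
from fit import *
go(*pose('right',151.3,off=90))
print(observe()['ee_pos'],observe()['joints'],observe()['width'])"
```

```text
t 1.10 d_cm [34.28  6.69  0.24] ang [-17.5  -1.6 -54.5] dist mm 349.0 deg 57.0 target [495.8 126.7 291.6]
[ 367.8921157  -195.7926691   331.45097891] [-0.45423112 -0.13688771  1.86631615 -0.09059714  1.12784905 -0.25926913] 0.641007735981785
```

Call:
{"fn": "arm_command", "kwargs": {
  "series": [
    {"gripper": 5.5,"delta_pos": [34.3,6.7,0.2],"angular": [-17.5,-1.6,-54.5]},
    {"gripper": 5.5,"delta_pos": [34.3,6.7,0.2],"angular": [-17.5,-1.6,-54.5]},
    {"gripper": 5.5,"delta_pos": [34.3,6.7,0.2],"angular": [-17.5,-1.6,-54.5]},
    {"gripper": 5.5,"delta_pos": [34.3,6.7,0.2],"angular": [-17.5,-1.6,-54.5]},
    {"gripper": 5.5,"delta_pos": [34.3,6.7,0.2],"angular": [-17.5,-1.6,-54.5]},
    {"gripper": 5.5,"delta_pos": [34.3,6.7,0.2],"angular": [-17.5,-1.6,-54.5]},
    {"gripper": 5.5,"delta_pos": [34.3,6.7,0.2],"angular": [-17.5,-1.6,-54.5]},
    {"gripper": 5.5,"delta_pos": [34.3,6.7,0.2],"angular": [-17.5,-1.6,-54.5]},
    {"gripper": 5.5,"delta_pos": [34.3,6.7,0.2],"angular": [-17.5,-1.6,-54.5]},
    {"gripper": 5.5,"delta_pos": [34.3,6.7,0.2],"angular": [-17.5,-1.6,-54.5]}
  ]
}}

```text
t: 1.93
ee_pos: [498.6, 125.3, 290.1]
orientation: [0.256, 0.352, 0.9, 0.032]
wrist_force: [0.3, -0.8, 0.1]
width: 0.645
```

```bash
python3 -c "
from fit import *
go(*pose('right',151.3,off=90));go(*pose('right',151.3,off=0))
print(observe()['ee_pos'],observe()['joints'],observe()['width'])
ims=[]
for n in('scene','top'):
    p,d=grab_frame(n); c=pix(n,F@(knob('right')+[0,0,30]))[0].astype(int); print(n,c)
    x0,y0=c-55; ims.append(cv2.resize(p[y0:y0+110,x0:x0+110,::-1],(390,390),interpolation=3))
cv2.imwrite('pics/pre1.png',np.hstack(ims))"
```

```text
t 1.93 d_cm [ 0.2  -0.03 -0.28] ang [-0.2 -0.  -0.1] dist mm 3.0 deg 0.0 target [495.8 126.7 291.6]
t 1.93 d_cm [ 0.19 -0.    8.72] ang [-0.2 -0.  -0.1] dist mm 87.0 deg 0.0 target [539.5 115.9 213.6]
[498.58770412 125.3349012  290.05148447] [ 0.41427649 -0.00265022  1.92188321 -0.42267084  0.84273295 -0.18801877] 0.6454732285915945
scene [354 232]
top [278 246]
```

View pics/pre1.png

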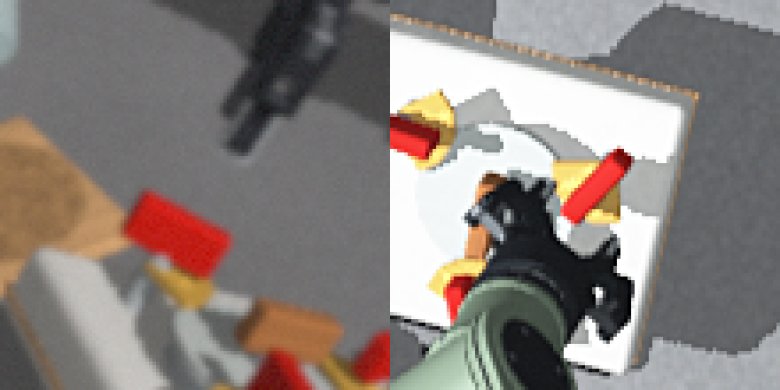

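The picture shows the gripper above and downhill of the right knob, with its jaws astride the bar line and the way in clear. I'm going in along the bolt axis.

Call:
{"fn": "arm_command", "kwargs": {
  "series": [
    {"gripper": 5.5,"delta_pos": [0.2,0,3],"angular": [0,0,0]},
    {"gripper": 5.0,"delta_pos": [0.2,0,5],"angular": [0,0,0]},
    {"gripper": 5.0,"delta_pos": [0.2,0,6.5],"angular": [0,0,0]},
    {"gripper": 5.0,"delta_pos": [0.2,0,7.7],"angular": [0,0,0]},
    {"gripper": 5.0,"delta_pos": [0.2,0,8.5],"angular": [0,0,0]},
    {"gripper": 5.0,"delta_pos": [0.2,0,8.7],"angular": [0,0,0]},
    {"gripper": 4.0,"delta_pos": [0.2,0,8.7],"angular": [0,0,0]},
    {"gripper": 3.0,"delta_pos": [0.2,0,8.7],"angular": [0,0,0]},
    {"gripper": 2.4,"delta_pos": [0.2,0,8.7],"angular": [0,0,0]},
    {"gripper": 2.4,"delta_pos": [0.2,0,8.7],"angular": [0,0,0]}
  ],
  "newtons": 40
}}

```text
t: 2.87
ee_pos: [538.4, 113.9, 216.2]
orientation: [0.257, 0.353, 0.899, 0.033]
wrist_force: [-0.6, 0.3, -0.2]
width: 0.283
```

```bash
cat >> fit.py <<'E'
def st():
    s=observe(); q=s["orientation"]; R0=R.from_quat([q[1],q[2],q[3],q[0]])
    M=R0.as_matrix(); x=F.T@M[:,0]
    print("t %.2f"%s["t"],"open mm %.1f"%(s["width"]*85.4),"F tool",R0.inv().apply(s["wrist_force"]).round(1),"M tool",R0.inv().apply(s["moment"]).round(2),"bar deg %.2f"%np.degrees(np.arctan2(x[1],x[0])),"grip pt deck",(F.T@(s["ee_pos"]-17*M[:,2])).round(1),"j",s["joints"].round(2))
E
python3 -c "
from fit import *
st(); print(knob('right'))"
```

```text
t 2.87 open mm 24.2 F tool [ 0.7 -0.2 -0.2] M tool [0.13 0.16 0.03] bar deg 151.03 grip pt deck [537.  239.9 -43.4] j [ 0.35  0.12  2.   -0.49  0.64 -0.13]
[536.2        242.12758664 -45.9       ]
```

Call:
{"fn": "arm_command", "kwargs": {
  "series": [
    {"gripper": 1.6,"delta_pos": [0,0,0.2],"angular": [0,0,0]},
    {"gripper": 1.6,"delta_pos": [0,0,0.2],"angular": [0,0,0]},
    {"gripper": 1.6,"delta_pos": [0,0,0.2],"angular": [0,0,0]}
  ],
  "newtons": 60
}}

```text
t: 3.12
ee_pos: [537.6, 112.4, 214.8]
orientation: [0.257, 0.353, 0.899, 0.031]
wrist_force: [-12.3, -3.2, 11.6]
width: 0.2
```

```bash
python3 -c "
from fit import *
st()"
```

```text
t 3.12 open mm 17.1 F tool [  0.5  -7.3 -15.6] M tool [ 1.08  0.34 -0.17] bar deg 151.08 grip pt deck [536.  238.3 -44.4] j [ 0.35  0.12  2.   -0.49  0.64 -0.13]
```

Call:
{"fn": "arm_command", "kwargs": {
  "series": [
    {"gripper": 1.2,"delta_pos": [0,-0.1,-0.1],"angular": [0,0,-5]},
    {"gripper": 1.2,"delta_pos": [0,-0.1,-0.1],"angular": [0,0,-10]},
    {"gripper": 1.2,"delta_pos": [0,-0.1,-0.1],"angular": [0,0,-15]},
    {"gripper": 1.2,"delta_pos": [0,-0.1,-0.1],"angular": [0,0,-20]},
    {"gripper": 1.2,"delta_pos": [0,-0.1,-0.1],"angular": [0,0,-25]},
    {"gripper": 1.2,"delta_pos": [0,-0.1,-0.1],"angular": [0,0,-30]},
    {"gripper": 1.2,"delta_pos": [0,-0.1,-0.1],"angular": [0,0,-35]},
    {"gripper": 1.2,"delta_pos": [0,-0.1,-0.1],"angular": [0,0,-40]}
  ],
  "newtons": 60
}}

```text
t: 3.78
ee_pos: [538.6, 114.9, 215.1]
orientation: [0.253, 0.023, 0.965, -0.055]
wrist_force: [-2.1, 8.0, 1.1]
width: 0.202
```

```bash
python3 -c "
from fit import *
st()"
```

```text
t 3.78 open mm 17.2 F tool [ 1.4  7.7 -3. ] M tool [-0.97  0.36  0.32] bar deg -168.83 grip pt deck [536.4 240.9 -44.3] j [ 0.35  0.12  2.   -0.49  0.64 -0.83]
```

Call:
{"fn": "arm_command", "kwargs": {
  "series": [
    {"gripper": 1.2,"delta_pos": [0,0.15,0],"angular": [0,0,-5]},
    {"gripper": 1.2,"delta_pos": [0,0.15,0],"angular": [0,0,-10]},
    {"gripper": 1.2,"delta_pos": [0,0.15,0],"angular": [0,0,-15]},
    {"gripper": 1.2,"delta_pos": [0,0.15,0],"angular": [0,0,-20]},
    {"gripper": 1.2,"delta_pos": [0,0.15,0],"angular": [0,0,-25]},
    {"gripper": 1.2,"delta_pos": [0,0.15,0],"angular": [0,0,-30]},
    {"gripper": 1.2,"delta_pos": [0,0.15,0],"angular": [0,0,-34]},
    {"gripper": 1.2,"delta_pos": [0,0.15,0],"angular": [0,0,-34]}
  ]
}}

```text
t: 4.45
ee_pos: [538.2, 117.2, 214.6]
orientation: [0.226, -0.26, 0.93, -0.126]
wrist_force: [-5.9, 10.7, 0.8]
width: 0.202
```

```bash
python3 -c "
from fit import *
st()"
```

```text
t 4.45 open mm 17.3 F tool [-1.5 11.1 -4.8] M tool [-1.59 -0.33 -0.12] bar deg -134.91 grip pt deck [535.4 243.  -44.3] j [ 0.36  0.12  2.   -0.49  0.64 -1.42]
```

Call:
{"fn": "arm_command", "kwargs": {
  "series": [
    {"gripper": 1.2,"delta_pos": [0,0.1,0],"angular": [0,0,-3]},
    {"gripper": 1.2,"delta_pos": [0,0.1,0],"angular": [0,0,-6]},
    {"gripper": 1.2,"delta_pos": [0,0.1,0],"angular": [0,0,-9]},
    {"gripper": 1.2,"delta_pos": [0,0.1,0],"angular": [0,0,-9]}
  ]
}}

```text
t: 4.78
ee_pos: [537.9, 117.8, 214.3]
orientation: [0.216, -0.332, 0.907, -0.144]
wrist_force: [-5.5, 9.2, 0.8]
width: 0.202
```

```bash
python3 -c "
from fit import *
st()"
```

```text
t 4.78 open mm 17.2 F tool [-2.6  9.5 -4.4] M tool [-1.31 -0.57 -0.2 ] bar deg -125.93 grip pt deck [534.8 243.5 -44.3] j [ 0.36  0.12  2.   -0.49  0.64 -1.57]
```

Call:
{"fn": "arm_command", "kwargs": {
  "series": [
    {"gripper": 1.2,"delta_pos": [0,0.1,0],"angular": [0,0,-2.5]},
    {"gripper": 1.2,"delta_pos": [0,0.1,0],"angular": [0,0,-5]},
    {"gripper": 1.2,"delta_pos": [0,0.1,0],"angular": [0,0,-8]},
    {"gripper": 1.2,"delta_pos": [0,0.1,0],"angular": [0,0,-8]}
  ]
}}

```text
t: 5.12
ee_pos: [537.6, 118.2, 214.1]
orientation: [0.205, -0.394, 0.882, -0.159]
wrist_force: [-3.8, 8.7, 2.0]
width: 0.203
```

```bash
python3 -c "
from fit import *
st()"
```

```text
t 5.12 open mm 17.3 F tool [-4.8  7.1 -4.6] M tool [-0.98 -0.64 -0.11] bar deg -117.93 grip pt deck [534.4 243.9 -44.3] j [ 0.36  0.12  2.   -0.49  0.64 -1.71]
```

Angle about 2.12 rad, with no stop felt yet.

Call:
{"fn": "arm_command", "kwargs": {
  "series": [
    {"gripper": 1.2,"delta_pos": [0,0.05,0],"angular": [0,0,-2.5]},
    {"gripper": 1.2,"delta_pos": [0,0.05,0],"angular": [0,0,-5]},
    {"gripper": 1.2,"delta_pos": [0,0.05,0],"angular": [0,0,-8]},
    {"gripper": 1.2,"delta_pos": [0,0.05,0],"angular": [0,0,-8]}
  ]
}}

```text
t: 5.45
ee_pos: [537.1, 118.6, 213.8]
orientation: [0.193, -0.455, 0.852, -0.173]
wrist_force: [-4.5, 6.8, 0.5]
width: 0.2
```

```bash
python3 -c "
from fit import *
st()"
```

```text
t 5.45 open mm 17.0 F tool [-3.5  6.6 -3.4] M tool [-0.99 -0.85 -0.13] bar deg -109.93 grip pt deck [533.8 244.1 -44.3] j [ 0.36  0.12  2.   -0.49  0.64 -1.85]
```

Call:
{"fn": "arm_command", "kwargs": {
  "series": [
    {"gripper": 1.2,"delta_pos": [0,0,0],"angular": [0,0,-2]},
    {"gripper": 1.2,"delta_pos": [0,0,0],"angular": [0,0,-4]},
    {"gripper": 1.2,"delta_pos": [0,0,0],"angular": [0,0,-6]},
    {"gripper": 1.2,"delta_pos": [0,0,0],"angular": [0,0,-6]}
  ]
}}

```text
t: 5.78
ee_pos: [536.8, 118.5, 213.8]
orientation: [0.185, -0.495, 0.83, -0.181]
wrist_force: [-4.5, 6.4, 1.1]
width: 0.198
```

```bash
python3 -c "
from fit import *
st()
ims=[]
for n in('scene','top'):
    p,d=grab_frame(n); c=pix(n,F@(knob('right')+[-15,20,0]))[0].astype(int); print(n,c)
    x0,y0=c-55; ims.append(cv2.resize(p[y0:y0+110,x0:x0+110,::-1],(390,390),interpolation=3))
cv2.imwrite('pics/t1.png',np.hstack(ims))"
```

```text
t 5.78 open mm 16.9 F tool [-3.9  5.8 -3.9] M tool [-0.85 -0.66  2.05] bar deg -104.49 grip pt deck [533.6 244.  -44.1] j [ 0.36  0.12  2.   -0.49  0.64 -1.95]
scene [355 249]
top [272 245]
```

View pics/t1.png

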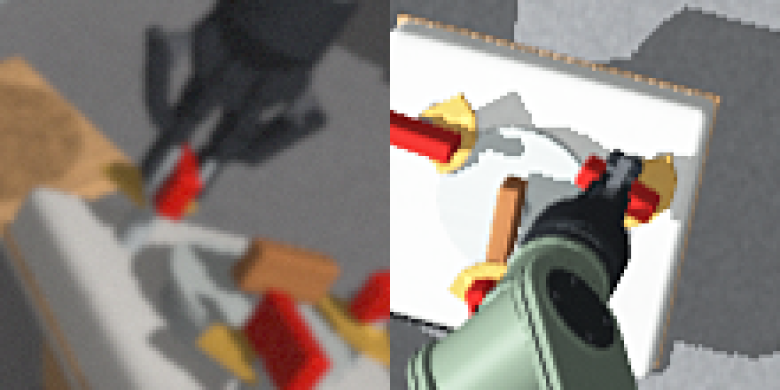

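The picture shows the right bar turned and its brass plate swung clear of the lid. Mz jumped from about −0.1 to +2.05 N m, which is the stop at about 2.36 rad. I'll push slightly more to confirm, then release and back off.

Call:
{"fn": "arm_command", "kwargs": {
  "series": [
    {"gripper": 1.2,"delta_pos": [0,0,0],"angular": [0,0,-1.5]},
    {"gripper": 1.2,"delta_pos": [0,0,0],"angular": [0,0,-1.5]}
  ]
}}

```text
t: 6.05
ee_pos: [536.8, 118.5, 213.8]
orientation: [0.182, -0.504, 0.824, -0.183]
wrist_force: [-3.3, 7.0, 1.9]
width: 0.198
```

```bash
python3 -c "
from fit import *
st()"
```

```text
t 6.05 open mm 16.9 F tool [-5.1  4.6 -4. ] M tool [-0.76 -0.62  2.75] bar deg -103.21 grip pt deck [533.5 244.  -44.1] j [ 0.36  0.12  2.   -0.49  0.64 -1.97]
```

Call:
{"fn": "arm_command", "kwargs": {
  "series": [
    {"gripper": 3,"delta_pos": [0,0,0],"angular": [0,0,0.3]},
    {"gripper": 4.5,"delta_pos": [0,0,0],"angular": [0,0,0.3]},
    {"gripper": 5,"delta_pos": [0,0,0],"angular": [0,0,0]},
    {"gripper": 5,"delta_pos": [0,0,-2],"angular": [0,0,0]},
    {"gripper": 5,"delta_pos": [0,0,-5],"angular": [0,0,0]},
    {"gripper": 5,"delta_pos": [0,0,-9],"angular": [0,0,0]},
    {"gripper": 5,"delta_pos": [0,0,-9],"angular": [0,0,0]}
  ]
}}

```text
t: 6.63
ee_pos: [494.2, 128.7, 298.1]
orientation: [0.185, -0.509, 0.82, -0.187]
wrist_force: [1.5, -0.5, 1.2]
width: 0.581
```

```bash
python3 -c "
from fit import *
st(); go(*pose('left',86.8,off=90))"
```

```text
t 6.63 open mm 49.6 F tool [-0.3 -1.9 -0.2] M tool [-0.16  0.01 -0.06] bar deg -102.53 grip pt deck [537.6 243.6  50.8] j [ 0.43 -0.02  1.92 -0.43  0.85 -2.03]
t 6.63 d_cm [-15.88   3.7    0.72] ang [  0.4   0.7 170.7] dist mm 163.0 deg 171.0 target [535.3 286.5 291.6]
```

Call:
{"fn": "arm_command", "kwargs": {
  "series": [
    {"gripper": 5,"delta_pos": [-8,1.8,-1],"angular": [0,0,84]},
    {"gripper": 5,"delta_pos": [-8,1.8,-1],"angular": [0,0,84]},
    {"gripper": 5,"delta_pos": [-8,1.8,-1],"angular": [0,0,84]},
    {"gripper": 5,"delta_pos": [-8,1.8,-1],"angular": [0,0,84]},
    {"gripper": 5,"delta_pos": [-8,1.8,-1],"angular": [0,0,84]},
    {"gripper": 5,"delta_pos": [-8,1.8,-1],"angular": [0,0,84]},
    {"gripper": 5,"delta_pos": [-8,1.8,-1],"angular": [0,0,84]},
    {"gripper": 5,"delta_pos": [-8,1.8,-1],"angular": [0,0,84]},
    {"gripper": 5,"delta_pos": [-8,1.8,-1],"angular": [0,0,84]},
    {"gripper": 5,"delta_pos": [-8,1.8,-1],"angular": [0,0,84]},
    {"gripper": 5,"delta_pos": [-8,1.8,-1],"angular": [0,0,84]},
    {"gripper": 5,"delta_pos": [-8,1.8,-1],"angular": [0,0,84]}
  ]
}}

```text
t: 7.63
ee_pos: [508.1, 208.0, 299.4]
orientation: [0.258, 0.174, 0.95, -0.018]
wrist_force: [0.5, 0.4, 0.6]
width: 0.585
```

```bash
python3 -c "
from fit import *
go(*pose('left',86.8,off=90))"
```

```text
t 7.63 d_cm [0.71 8.25 1.03] ang [-0.1  0.2 86.5] dist mm 83.0 deg 86.0 target [535.3 286.5 291.6]
```

```bash
sed -i 's/LC=np.array(\[488.7,324.4/LC=np.array([486.5,325.4/' fit.py; python3 -c "
from fit import *
go(*pose('left',86.8,off=90))"
```

```text
t 7.63 d_cm [0.94 8.32 1.02] ang [-0.1  0.2 86.5] dist mm 84.0 deg 86.0 target [533.7 287.9 290.5]
```

Call:
{"fn": "arm_command", "kwargs": {
  "series": [
    {"gripper": 5,"delta_pos": [0.8,8.0,1.0],"angular": [0,0,86.5]},
    {"gripper": 5,"delta_pos": [0.8,8.0,1.0],"angular": [0,0,86.5]},
    {"gripper": 5,"delta_pos": [0.8,8.0,1.0],"angular": [0,0,86.5]},
    {"gripper": 5,"delta_pos": [0.8,8.0,1.0],"angular": [0,0,86.5]},
    {"gripper": 5,"delta_pos": [0.8,8.0,1.0],"angular": [0,0,86.5]},
    {"gripper": 5,"delta_pos": [0.8,8.0,1.0],"angular": [0,0,86.5]},
    {"gripper": 5,"delta_pos": [0.8,8.0,1.0],"angular": [0,0,86.5]},
    {"gripper": 5,"delta_pos": [0.8,8.0,1.0],"angular": [0,0,86.5]},
    {"gripper": 5,"delta_pos": [0.8,8.0,1.0],"angular": [0,0,86.5]},
    {"gripper": 5,"delta_pos": [0.8,8.0,1.0],"angular": [0,0,86.5]},
    {"gripper": 5,"delta_pos": [0.8,8.0,1.0],"angular": [0,0,86.5]},
    {"gripper": 5,"delta_pos": [0.8,8.0,1.0],"angular": [0,0,86.5]}
  ]
}}

```text
t: 8.63
ee_pos: [533.3, 284.6, 291.0]
orientation: [0.201, 0.775, 0.577, 0.163]
wrist_force: [-0.2, 0.6, 0.4]
width: 0.585
```

```bash
python3 -c "
from fit import *
st();go(*pose('left',86.8,off=0))"
```

```text
t 8.63 open mm 50.0 F tool [ 0.5 -0.1 -0.5] M tool [ 0.27 -0.03  0.03] bar deg 87.30 grip pt deck [534.6 404.4  44.3] j [ 0.68  0.19  1.7  -0.5   0.98  1.2 ]
t 8.63 d_cm [ 0.36 -0.08  9.02] ang [0.  0.2 0.5] dist mm 90.0 deg 1.0 target [577.4 277.1 212.5]
```

Call:
{"fn": "arm_command", "kwargs": {
  "series": [
    {"gripper": 5,"delta_pos": [0.4,-0.1,3],"angular": [0,0,0.5]},
    {"gripper": 5.0,"delta_pos": [0.4,-0.1,5.5],"angular": [0,0,0.5]},
    {"gripper": 5.0,"delta_pos": [0.4,-0.1,7.5],"angular": [0,0,0.5]},
    {"gripper": 5.0,"delta_pos": [0.4,-0.1,8.6],"angular": [0,0,0.5]},
    {"gripper": 5.0,"delta_pos": [0.4,-0.1,8.9],"angular": [0,0,0.5]},
    {"gripper": 3.5,"delta_pos": [0.4,-0.1,8.9],"angular": [0,0,0.5]},
    {"gripper": 2.6,"delta_pos": [0.4,-0.1,8.9],"angular": [0,0,0.5]},
    {"gripper": 2.0,"delta_pos": [0.4,-0.1,8.9],"angular": [0,0,0.5]},
    {"gripper": 1.2,"delta_pos": [0.4,-0.1,8.8],"angular": [0,0,0.5]},
    {"gripper": 1.2,"delta_pos": [0.4,-0.1,8.8],"angular": [0,0,0.5]},
    {"gripper": 1.2,"delta_pos": [0.4,-0.1,8.8],"angular": [0,0,0.5]}
  ],
  "newtons": 60
}}

```text
t: 9.55
ee_pos: [574.5, 278.9, 213.7]
orientation: [0.199, 0.776, 0.576, 0.163]
wrist_force: [-5.8, 4.4, -5.5]
width: 0.198
```

```bash
python3 -c "
from fit import *
st()"
```

```text
t 9.55 open mm 16.9 F tool [ 2.5 -8.7  1.4] M tool [1.23 0.42 0.21] bar deg 87.04 grip pt deck [531.8 408.8 -43.3] j [ 0.62  0.29  1.77 -0.55  0.81  1.25]
```

Call:
{"fn": "arm_command", "kwargs": {
  "series": [
    {"gripper": 1.2,"delta_pos": [0,-0.15,0],"angular": [0,0,-6]},
    {"gripper": 1.2,"delta_pos": [0,-0.15,0],"angular": [0,0,-12]},
    {"gripper": 1.2,"delta_pos": [0,-0.15,0],"angular": [0,0,-18]},
    {"gripper": 1.2,"delta_pos": [0,-0.15,0],"angular": [0,0,-24]},
    {"gripper": 1.2,"delta_pos": [0,-0.15,0],"angular": [0,0,-30]},
    {"gripper": 1.2,"delta_pos": [0,-0.15,0],"angular": [0,0,-36]},
    {"gripper": 1.2,"delta_pos": [0,-0.15,0],"angular": [0,0,-42]},
    {"gripper": 1.2,"delta_pos": [0,-0.15,0],"angular": [0,0,-48]},
    {"gripper": 1.2,"delta_pos": [0,-0.15,0],"angular": [0,0,-54]},
    {"gripper": 1.2,"delta_pos": [0,-0.15,0],"angular": [0,0,-60]},
    {"gripper": 1.2,"delta_pos": [0,-0.15,0],"angular": [0,0,-66]},
    {"gripper": 1.2,"delta_pos": [0,-0.15,0],"angular": [0,0,-72]}
  ]
}}

```text
t: 10.55
ee_pos: [570.6, 277.4, 211.6]
orientation: [0.255, 0.288, 0.923, 0.011]
wrist_force: [-15.2, -1.8, -2.7]
width: 0.2
```

```bash
python3 -c "
from fit import *
st()"
```

```text
t 10.55 open mm 17.1 F tool [ 11.  -10.   -4.7] M tool [0.71 1.68 0.22] bar deg 159.33 grip pt deck [527.9 406.4 -43.3] j [ 0.63  0.29  1.77 -0.55  0.82 -0.01]
```

Call:
{"fn": "arm_command", "kwargs": {
  "series": [
    {"gripper": 1.2,"delta_pos": [0.2,-0.2,0],"angular": [0,0,-4]},
    {"gripper": 1.2,"delta_pos": [0.3,-0.3,0],"angular": [0,0,-8]},
    {"gripper": 1.2,"delta_pos": [0.3,-0.3,0],"angular": [0,0,-12]},
    {"gripper": 1.2,"delta_pos": [0.3,-0.3,0],"angular": [0,0,-12]}
  ]
}}

```text
t: 10.88
ee_pos: [570.1, 276.6, 211.5]
orientation: [0.258, 0.191, 0.947, -0.014]
wrist_force: [-4.2, -2.7, -3.4]
width: 0.201
```

```bash
sed -i 's/LC=np.array(\[486.5,325.4/LC=np.array([484.7,322.2/' fit.py; python3 -c "
from fit import *
st()"
```

```text
t 10.88 open mm 17.1 F tool [ 4.1 -4.3  1.2] M tool [ 0.16  0.71 -0.2 ] bar deg 171.20 grip pt deck [527.5 405.6 -43.3] j [ 0.63  0.29  1.78 -0.56  0.81 -0.21]
```

1.94 rad with forces low. I'll go on in 7-degree steps.

Call:
{"fn": "arm_command", "kwargs": {
  "series": [
    {"gripper": 1.2,"delta_pos": [0.05,-0.05,0],"angular": [0,0,-3.5]},
    {"gripper": 1.2,"delta_pos": [0.05,-0.05,0],"angular": [0,0,-7]},
    {"gripper": 1.2,"delta_pos": [0.05,-0.05,0],"angular": [0,0,-7]}
  ]
}}

```text
t: 11.13
ee_pos: [569.9, 276.2, 211.4]
orientation: [0.257, 0.133, 0.957, -0.03]
wrist_force: [-3.9, -3.7, -1.7]
width: 0.206
```

```bash
python3 -c "
from fit import *
st()"
```

```text
t 11.13 open mm 17.6 F tool [ 3.3 -4.7  0.1] M tool [ 0.13  0.67 -0.2 ] bar deg 178.13 grip pt deck [527.4 405.1 -43.3] j [ 0.63  0.29  1.78 -0.56  0.81 -0.33]
```

Call:
{"fn": "arm_command", "kwargs": {
  "series": [
    {"gripper": 1.2,"delta_pos": [0,-0.05,0],"angular": [0,0,-3.5]},
    {"gripper": 1.2,"delta_pos": [0,-0.05,0],"angular": [0,0,-7]},
    {"gripper": 1.2,"delta_pos": [0,-0.05,0],"angular": [0,0,-7]}
  ]
}}

```text
t: 11.38
ee_pos: [569.8, 275.8, 211.5]
orientation: [0.254, 0.077, 0.963, -0.044]
wrist_force: [-3.7, -5.0, -3.1]
width: 0.199
```

```bash
python3 -c "
from fit import *
st()"
```

```text
t 11.38 open mm 17.0 F tool [ 4.1 -5.4  1.6] M tool [0.37 0.54 1.04] bar deg -175.15 grip pt deck [527.4 404.7 -43.3] j [ 0.63  0.29  1.78 -0.56  0.81 -0.45]
```

Mz is rising (1.04), with the angle at about 2.18 rad. I'll push a little more to confirm.

Call:
{"fn": "arm_command", "kwargs": {
  "series": [
    {"gripper": 1.2,"delta_pos": [0,-0.05,0],"angular": [0,0,-2.5]},
    {"gripper": 1.2,"delta_pos": [0,-0.05,0],"angular": [0,0,-2.5]}
  ]
}}

```text
t: 11.55
ee_pos: [569.8, 275.7, 211.6]
orientation: [0.253, 0.058, 0.964, -0.049]
wrist_force: [-3.5, -3.6, -2.3]
width: 0.201
```

```bash
python3 -c "
from fit import *
st()"
```

```text
t 11.55 open mm 17.2 F tool [ 3.8 -3.9  0.8] M tool [0.35 0.69 2.42] bar deg -172.96 grip pt deck [527.5 404.6 -43.2] j [ 0.63  0.29  1.78 -0.56  0.81 -0.49]
```

Call:
{"fn": "arm_command", "kwargs": {
  "series": [
    {"gripper": 3,"delta_pos": [0,0,0],"angular": [0,0,0.3]},
    {"gripper": 4.5,"delta_pos": [0,0,0],"angular": [0,0,0.3]},
    {"gripper": 5,"delta_pos": [0,0,0],"angular": [0,0,0]},
    {"gripper": 5,"delta_pos": [0,0,-2],"angular": [0,0,0]},
    {"gripper": 5,"delta_pos": [0,0,-5],"angular": [0,0,0]},
    {"gripper": 5,"delta_pos": [0,0,-9],"angular": [0,0,0]},
    {"gripper": 5,"delta_pos": [0,0,-9],"angular": [0,0,0]}
  ]
}}

```text
t: 12.13
ee_pos: [527.8, 290.4, 297.7]
orientation: [0.259, 0.053, 0.963, -0.045]
wrist_force: [1.0, 1.0, 0.2]
width: 0.588
```

```bash
python3 -c "
from fit import *
st(); go(*pose('near',21.3,off=90))"
```

```text
t 12.13 open mm 50.2 F tool [-0.9  1.1  0.2] M tool [-0.11  0.24 -0.02] bar deg -172.50 grip pt deck [532.  408.5  53.5] j [ 0.7   0.18  1.7  -0.51  0.98 -0.54]
t 12.13 d_cm [15.26 -6.72  0.74] ang [  0.9  -0.5 166.2] dist mm 167.0 deg 166.0 target [391.9 234.9 218.3]
```

Call:
{"fn": "arm_command", "kwargs": {
  "series": [
    {"gripper": 5,"delta_pos": [7.6,-3.4,0],"angular": [0.4,-0.2,83]},
    {"gripper": 5,"delta_pos": [7.6,-3.4,0],"angular": [0.4,-0.2,83]},
    {"gripper": 5,"delta_pos": [7.6,-3.4,0],"angular": [0.4,-0.2,83]},
    {"gripper": 5,"delta_pos": [7.6,-3.4,0],"angular": [0.4,-0.2,83]},
    {"gripper": 5,"delta_pos": [7.6,-3.4,0],"angular": [0.4,-0.2,83]},
    {"gripper": 5,"delta_pos": [7.6,-3.4,0],"angular": [0.4,-0.2,83]},
    {"gripper": 5,"delta_pos": [7.6,-3.4,0],"angular": [0.4,-0.2,83]},
    {"gripper": 5,"delta_pos": [7.6,-3.4,0],"angular": [0.4,-0.2,83]},
    {"gripper": 5,"delta_pos": [7.6,-3.4,0],"angular": [0.4,-0.2,83]},
    {"gripper": 5,"delta_pos": [7.6,-3.4,0],"angular": [0.4,-0.2,83]},
    {"gripper": 5,"delta_pos": [7.6,-3.4,0],"angular": [0.4,-0.2,83]},
    {"gripper": 5,"delta_pos": [7.6,-3.4,0],"angular": [0.4,-0.2,83]}
  ]
}}

```text
t: 13.13
ee_pos: [457.3, 260.4, 254.8]
orientation: [0.224, 0.681, 0.685, 0.13]
wrist_force: [-0.4, 1.0, 0.1]
width: 0.589
```

```bash
python3 -c "
from fit import *
st(); go(*pose('near',21.3,off=90))"
```

```text
t 13.13 open mm 50.3 F tool [ 1.  -0.2 -0.4] M tool [0.18 0.07 0.07] bar deg 104.36 grip pt deck [457.7 362.8  47. ] j [ 0.76  0.1   1.91 -0.56  0.92  1.05]
t 13.13 d_cm [-2.23 -7.59  0.32] ang [ 0.3  0.4 83.1] dist mm 79.0 deg 83.0 target [391.9 234.9 218.3]
```

```bash
python3 -c "
from fit import *
s=observe();q=s['orientation'];M=R.from_quat([q[1],q[2],q[3],q[0]]).as_matrix()
print(s['joints'],wrist(s['ee_pos'],M,s['joints'][1:3].sum()))
for o in(90,60,0): 
  for th in(2.05,2.15,2.25): print(o,th,wrist(*pose('near',21.3,off=o),th))"
```

```text
[ 0.75502626  0.10116961  1.90506143 -0.56308373  0.92078916  1.04746051] [ 0.62849227 -0.53732664  0.86071516  0.92168741]
90 2.05 [ 0.67037036 -0.56255009  0.83582464  2.44137878]
90 2.15 [ 0.67037036 -0.61725443  0.75267264  2.51934876]
90 2.25 [ 0.67037036 -0.68754503  0.67313624  2.61216662]
60 2.05 [ 0.64186786 -0.55605006  0.82240379  2.4123034 ]
60 2.15 [ 0.64186786 -0.61175695  0.73891861  2.49062618]
60 2.25 [ 0.64186786 -0.68360789  0.65909454  2.58438674]
0 2.05 [ 0.5886313  -0.54223846  0.7977392   2.3566733 ]
0 2.15 [ 0.5886313  -0.59965283  0.71354505  2.43546844]
0 2.25 [ 0.5886313  -0.67429656  0.63307549  2.53084456]
```

The half-0 grasp would put j6 at its limit, so I'll take the half-turned grasp, which starts at j6 of about −0.6, and regrasp if needed.

Call:
{"fn": "arm_command", "kwargs": {
  "series": [
    {"gripper": 5,"delta_pos": [-2.2,-7.6,0.3],"angular": [0,0,-96.9]},
    {"gripper": 5,"delta_pos": [-2.2,-7.6,0.3],"angular": [0,0,-96.9]},
    {"gripper": 5,"delta_pos": [-2.2,-7.6,0.3],"angular": [0,0,-96.9]},
    {"gripper": 5,"delta_pos": [-2.2,-7.6,0.3],"angular": [0,0,-96.9]},
    {"gripper": 5,"delta_pos": [-2.2,-7.6,0.3],"angular": [0,0,-96.9]},
    {"gripper": 5,"delta_pos": [-2.2,-7.6,0.3],"angular": [0,0,-96.9]},
    {"gripper": 5,"delta_pos": [-2.2,-7.6,0.3],"angular": [0,0,-96.9]},
    {"gripper": 5,"delta_pos": [-2.2,-7.6,0.3],"angular": [0,0,-96.9]},
    {"gripper": 5,"delta_pos": [-2.2,-7.6,0.3],"angular": [0,0,-96.9]},
    {"gripper": 5,"delta_pos": [-2.2,-7.6,0.3],"angular": [0,0,-96.9]},
    {"gripper": 5,"delta_pos": [-2.2,-7.6,0.3],"angular": [0,0,-96.9]},
    {"gripper": 5,"delta_pos": [-2.2,-7.6,0.3],"angular": [0,0,-96.9]}
  ]
}}

```text
t: 14.13
ee_pos: [391.7, 235.1, 218.6]
orientation: [0.252, 0.026, 0.965, -0.059]
wrist_force: [-0.5, 0.0, 0.0]
width: 0.581
```

Call:
{"fn": "arm_command", "kwargs": {
  "series": [
    {"gripper": 5,"delta_pos": [0,0,0],"angular": [0,0,-12]},
    {"gripper": 5,"delta_pos": [0,0,0],"angular": [0,0,-12]},
    {"gripper": 5,"delta_pos": [0,0,0],"angular": [0,0,-12]}
  ]
}}

```text
t: 14.38
ee_pos: [391.6, 235.0, 218.5]
orientation: [0.245, -0.073, 0.963, -0.085]
wrist_force: [0.4, 0.3, 0.7]
width: 0.584
```

```bash
python3 -c "
from fit import *
st(); go(*pose('near',201.3,off=0))"
```

```text
t 14.38 open mm 49.9 F tool [-0.7  0.1 -0.4] M tool [-0.13  0.13 -0.02] bar deg -157.33 grip pt deck [389.5 322.3  44.4] j [ 0.83  0.03  2.08 -0.62  0.87 -0.52]
t 14.38 d_cm [-0.04  0.06  9.03] ang [-0.4 -0.2  1.4] dist mm 90.0 deg 1.0 target [435.5 224.1 140.4]
```

Call:
{"fn": "arm_command", "kwargs": {
  "series": [
    {"gripper": 5,"delta_pos": [0,0.1,3],"angular": [-0.4,-0.2,1.4]},
    {"gripper": 5.0,"delta_pos": [0,0.1,5.5],"angular": [-0.4,-0.2,1.4]},
    {"gripper": 5.0,"delta_pos": [0,0.1,7.5],"angular": [-0.4,-0.2,1.4]},
    {"gripper": 5.0,"delta_pos": [0,0.1,8.6],"angular": [-0.4,-0.2,1.4]},
    {"gripper": 5.0,"delta_pos": [0,0.1,8.9],"angular": [-0.4,-0.2,1.4]},
    {"gripper": 3.5,"delta_pos": [0,0.1,8.9],"angular": [-0.4,-0.2,1.4]},
    {"gripper": 2.6,"delta_pos": [0,0.1,8.9],"angular": [-0.4,-0.2,1.4]},
    {"gripper": 2.0,"delta_pos": [0,0.1,8.9],"angular": [-0.4,-0.2,1.4]},
    {"gripper": 1.2,"delta_pos": [0,0.1,8.8],"angular": [-0.4,-0.2,1.4]},
    {"gripper": 1.2,"delta_pos": [0,0.1,8.8],"angular": [-0.4,-0.2,1.4]},
    {"gripper": 1.2,"delta_pos": [0,0.1,8.8],"angular": [-0.4,-0.2,1.4]}
  ],
  "newtons": 60
}}

```text
t: 15.3
ee_pos: [433.9, 224.1, 141.8]
orientation: [0.247, -0.061, 0.964, -0.079]
wrist_force: [7.6, -1.3, -7.1]
width: 0.202
```

```bash
python3 -c "
from fit import *
st()"
```

```text
t 15.30 open mm 17.3 F tool [-3.1 -0.6 10. ] M tool [-0.2  -0.26 -0.1 ] bar deg -158.80 grip pt deck [389.  321.8 -43.8] j [ 0.72  0.17  2.17 -0.76  0.64 -0.39]
```

Call:
{"fn": "arm_command", "kwargs": {
  "series": [
    {"gripper": 1.2,"delta_pos": [0,0,0.1],"angular": [0,0,-6]},
    {"gripper": 1.2,"delta_pos": [0,0,0.1],"angular": [0,0,-12]},
    {"gripper": 1.2,"delta_pos": [0,0,0.1],"angular": [0,0,-18]},
    {"gripper": 1.2,"delta_pos": [0,0,0.1],"angular": [0,0,-24]},
    {"gripper": 1.2,"delta_pos": [0,0,0.1],"angular": [0,0,-30]},
    {"gripper": 1.2,"delta_pos": [0,0,0.1],"angular": [0,0,-36]},
    {"gripper": 1.2,"delta_pos": [0,0,0.1],"angular": [0,0,-42]},
    {"gripper": 1.2,"delta_pos": [0,0,0.1],"angular": [0,0,-49]},
    {"gripper": 1.2,"delta_pos": [0,0,0.1],"angular": [0,0,-56]},
    {"gripper": 1.2,"delta_pos": [0,0,0.1],"angular": [0,0,-63]},
    {"gripper": 1.2,"delta_pos": [0,0,0.1],"angular": [0,0,-70]},
    {"gripper": 1.2,"delta_pos": [0,0,0.1],"angular": [0,0,-77]}
  ]
}}

```text
t: 16.3
ee_pos: [434.1, 223.9, 141.9]
orientation: [0.144, -0.649, 0.715, -0.216]
wrist_force: [-0.2, -1.8, 1.9]
width: 0.201
```

```bash
python3 -c "
from fit import *
st()"
```

```text
t 16.30 open mm 17.1 F tool [ 1.9 -0.8 -1.5] M tool [-0.01  0.09  0.24] bar deg -81.60 grip pt deck [389.3 321.6 -43.9] j [ 0.72  0.17  2.17 -0.77  0.64 -1.73]
```

Call:
{"fn": "arm_command", "kwargs": {
  "series": [
    {"gripper": 1.2,"delta_pos": [0,0,0],"angular": [0,0,-5]},
    {"gripper": 1.2,"delta_pos": [0,0,0],"angular": [0,0,-11]},
    {"gripper": 1.2,"delta_pos": [0,0,0],"angular": [0,0,-11]}
  ]
}}

```text
t: 16.55
ee_pos: [434.2, 223.9, 141.9]
orientation: [-0.123, 0.714, -0.651, 0.228]
wrist_force: [-1.6, -1.7, 4.5]
width: 0.2
```

```bash
python3 -c "
from fit import *
st()"
```

```text
t 16.55 open mm 17.1 F tool [ 2.4 -0.6 -4.5] M tool [-0.09  0.15 -0.15] bar deg -70.78 grip pt deck [389.3 321.6 -43.9] j [ 0.72  0.17  2.17 -0.77  0.64 -1.92]
```

109.2° = 1.906 rad. Next step.

Call:
{"fn": "arm_command", "kwargs": {
  "series": [
    {"gripper": 1.2,"delta_pos": [0,0,0],"angular": [0,0,-3.5]},
    {"gripper": 1.2,"delta_pos": [0,0,0],"angular": [0,0,-7]},
    {"gripper": 1.2,"delta_pos": [0,0,0],"angular": [0,0,-7]}
  ]
}}

```text
t: 16.8
ee_pos: [434.2, 223.8, 141.9]
orientation: [-0.11, 0.75, -0.609, 0.235]
wrist_force: [-1.8, -2.4, 5.4]
width: 0.2
```

```bash
python3 -c "
from fit import *
st()"
```

```text
t 16.80 open mm 17.1 F tool [ 3.2 -0.3 -5.2] M tool [0.09 0.43 0.98] bar deg -64.21 grip pt deck [389.4 321.5 -43.9] j [ 0.72  0.17  2.16 -0.76  0.64 -2.04]
```

Call:
{"fn": "arm_command", "kwargs": {
  "series": [
    {"gripper": 1.2,"delta_pos": [0,0,0],"angular": [0,0,-2.5]},
    {"gripper": 1.2,"delta_pos": [0,0,0],"angular": [0,0,-2.5]}
  ]
}}

```text
t: 16.97
ee_pos: [434.1, 224.2, 141.9]
orientation: [-0.105, 0.762, -0.593, 0.237]
wrist_force: [-1.6, -2.0, 6.1]
width: 0.195
```

```bash
python3 -c "
from fit import *
st()"
```

```text
t 16.97 open mm 16.6 F tool [ 3.1 -0.8 -5.8] M tool [-0.02  0.22  1.57] bar deg -61.89 grip pt deck [389.3 321.9 -43.9] j [ 0.72  0.17  2.16 -0.76  0.64 -2.08]
```

Call:
{"fn": "arm_command", "kwargs": {
  "series": [
    {"gripper": 3,"delta_pos": [0,0,0],"angular": [0,0,0.3]},
    {"gripper": 4.5,"delta_pos": [0,0,0],"angular": [0,0,0.3]},
    {"gripper": 5,"delta_pos": [0,0,0],"angular": [0,0,0]},
    {"gripper": 5,"delta_pos": [0,0,-2],"angular": [0,0,0]},
    {"gripper": 5,"delta_pos": [0,0,-5],"angular": [0,0,0]},
    {"gripper": 5,"delta_pos": [0,0,-9],"angular": [0,0,0]},
    {"gripper": 5,"delta_pos": [0,0,-12],"angular": [0,0,0]},
    {"gripper": 5,"delta_pos": [0,0,-12],"angular": [0,0,0]}
  ]
}}

```text
t: 17.63
ee_pos: [375.9, 240.9, 249.7]
orientation: [-0.108, 0.764, -0.59, 0.237]
wrist_force: [1.2, 0.1, -0.1]
width: 0.583
```

Run:
```python
from fit import *
st()
ims=[]
for n in('scene','top'):
    p,d=grab_frame(n); np.savez(n+"1.npz",p=p,d=d)
    c=pix(n,F@(LC))[0].astype(int); x0,y0=c-60; ims.append(cv2.resize(p[y0:y0+120,x0:x0+120,::-1],(390,390),interpolation=3))
    W=world(n,d);Q=W@F
    m=red(p)&(np.linalg.norm(W[...,:2]-[510,205],axis=-1)<170)&(W[...,2]>90)&(d>0)
    N,L,stt,ce=cv2.connectedComponentsWithStats(m.astype(np.uint8))
    for i in range(1,N):
        if stt[i,4]<40: continue
        q=Q[L==i]; f=q[q[:,2]>np.percentile(q[:,2],90)-5]; vv=f[:,:2]-f[:,:2].mean(0); ev,E=np.linalg.eigh(vv.T@vv)
        print(n,ce[i].round(),"mean",f[:,:2].mean(0).round(1),"ang %.1f"%np.degrees(np.arctan2(E[1,1],E[0,1])))
cv2.imwrite('pics/open.png',np.hstack(ims))
gp=LC.copy()
for a in(0,180):
    p,Rt=F@(gp+[0,0,73]),toolR(a); go(p,Rt); print(wrist(p,Rt,2.0))
```

```text
t 17.63 open mm 49.8 F tool [ 0.1 -1.   0.6] M tool [-0.17 -0.16  0.02] bar deg -61.49 grip pt deck [390.7 324.   79.7] j [ 0.87 -0.02  2.05 -0.59  0.94 -2.22]
scene [349. 243.] mean [538.9 248.9] ang 74.4
scene [410. 277.] mean [393.8 328.2] ang 117.2
scene [380. 291.] mean [536.9 410.7] ang -178.2
top [224. 227.] mean [539.1 403.7] ang -176.9
top [281. 243.] mean [536.3 240.7] ang 71.1
top [244. 280.] mean [395.2 320.5] ang 115.1
t 17.73 d_cm [ 4.6  -8.43  3.19] ang [ -0.   -0.  -61.3] dist mm 101.0 deg 61.0 target [471.7 215.2 265.8]
[ 0.52900528 -0.49990679  0.81443127  2.62952253]
t 17.73 d_cm [ 4.6  -8.43  3.19] ang [ -0.    0.  118.7] dist mm 101.0 deg 119.0 target [471.7 215.2 265.8]
[ 0.52900528 -0.49990679  0.81443127 -0.51207013]
```

View pics/open.png

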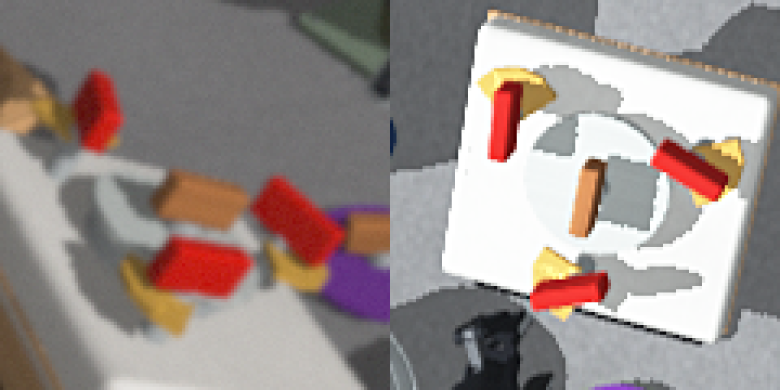

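All three plates are clear of the lid. Measured bar angles from the images:

| Clamp | Angle |
|---|---|
| left | 2.14 rad |
| right | 2.32 rad |
| near | 2.03 rad |

Each torque spike agrees with a stop. Now I'll move over the lid grip.

Call:
{"fn": "arm_command", "kwargs": {
  "series": [
    {"gripper": 5,"delta_pos": [4.6,-8.4,3.2],"angular": [0,0,85]},
    {"gripper": 5,"delta_pos": [4.6,-8.4,3.2],"angular": [0,0,85]},
    {"gripper": 5,"delta_pos": [4.6,-8.4,3.2],"angular": [0,0,85]},
    {"gripper": 5,"delta_pos": [4.6,-8.4,3.2],"angular": [0,0,85]},
    {"gripper": 5,"delta_pos": [4.6,-8.4,3.2],"angular": [0,0,85]},
    {"gripper": 5,"delta_pos": [4.6,-8.4,3.2],"angular": [0,0,85]},
    {"gripper": 5,"delta_pos": [4.6,-8.4,3.2],"angular": [0,0,118.5]},
    {"gripper": 5,"delta_pos": [4.6,-8.4,3.2],"angular": [0,0,118.5]},
    {"gripper": 5,"delta_pos": [4.6,-8.4,3.2],"angular": [0,0,118.5]},
    {"gripper": 5,"delta_pos": [4.6,-8.4,3.2],"angular": [0,0,118.5]},
    {"gripper": 5,"delta_pos": [4.6,-8.4,3.2],"angular": [0,0,118.5]},
    {"gripper": 5,"delta_pos": [4.6,-8.4,3.2],"angular": [0,0,118.5]}
  ]
}}

```text
t: 18.73
ee_pos: [471.4, 213.5, 262.3]
orientation: [0.236, -0.155, 0.954, -0.104]
wrist_force: [-0.5, 0.4, -0.1]
width: 0.587
```

Call:
{"fn": "arm_command", "kwargs": {
  "series": [
    {"gripper": 5,"delta_pos": [0,0,0],"angular": [0,0,33]},
    {"gripper": 5,"delta_pos": [0,0,0],"angular": [0,0,33]},
    {"gripper": 5,"delta_pos": [0,0,0],"angular": [0,0,33]},
    {"gripper": 5,"delta_pos": [0,0,0],"angular": [0,0,33]},
    {"gripper": 5,"delta_pos": [0,0,0],"angular": [0,0,33]},
    {"gripper": 5,"delta_pos": [0,0,0],"angular": [0,0,33]}
  ]
}}

```text
t: 19.23
ee_pos: [471.4, 213.6, 262.4]
orientation: [0.255, 0.12, 0.959, -0.033]
wrist_force: [-0.3, 0.4, -0.2]
width: 0.584
```

Run:
```python
from fit import *
st(); go(F@(LC+[-0.8,0,-14.5]),toolR(179.5))
```

```text
t 19.23 open mm 49.9 F tool [ 0.5  0.3 -0. ] M tool [-0.01  0.26  0.02] bar deg 179.69 grip pt deck [483.1 320.7  41.1] j [ 0.64  0.06  1.93 -0.53  0.88 -0.39]
t 19.23 d_cm [-0.11  0.21  8.45] ang [-0.3 -0.2  0.2] dist mm 85.0 deg 0.0 target [513.5 204.8 189.6]
```

Call:
{"fn": "arm_command", "kwargs": {
  "series": [
    {"gripper": 5,"delta_pos": [-0.1,0.15,3],"angular": [-0.3,-0.2,0.2]},
    {"gripper": 5.0,"delta_pos": [-0.1,0.15,5.5],"angular": [-0.3,-0.2,0.2]},
    {"gripper": 5.0,"delta_pos": [-0.1,0.15,7.2],"angular": [-0.3,-0.2,0.2]},
    {"gripper": 5.0,"delta_pos": [-0.1,0.15,8.2],"angular": [-0.3,-0.2,0.2]},
    {"gripper": 5.0,"delta_pos": [-0.1,0.15,8.4],"angular": [-0.3,-0.2,0.2]},
    {"gripper": 3.5,"delta_pos": [-0.1,0.15,8.4],"angular": [-0.3,-0.2,0.2]},
    {"gripper": 2.6,"delta_pos": [-0.1,0.15,8.4],"angular": [-0.3,-0.2,0.2]},
    {"gripper": 2.0,"delta_pos": [-0.1,0.15,8.4],"angular": [-0.3,-0.2,0.2]},
    {"gripper": 1.2,"delta_pos": [-0.1,0.15,8.4],"angular": [-0.3,-0.2,0.2]},
    {"gripper": 1.2,"delta_pos": [-0.1,0.15,8.4],"angular": [-0.3,-0.2,0.2]},
    {"gripper": 1.2,"delta_pos": [-0.1,0.15,8.4],"angular": [-0.3,-0.2,0.2]}
  ],
  "newtons": 60
}}

```text
t: 20.15
ee_pos: [513.7, 205.7, 193.6]
orientation: [0.259, 0.12, 0.958, -0.028]
wrist_force: [-4.7, 0.7, 6.3]
width: 0.197
```

```bash
python3 -c "
from fit import *
st()"
```

```text
t 20.15 open mm 16.8 F tool [ 0.9 -0.4 -7.8] M tool [ 0.18  0.31 -0.06] bar deg 179.49 grip pt deck [485.8 323.  -40. ] j [ 0.57  0.17  1.99 -0.61  0.69 -0.33]
```

Call:
{"fn": "arm_command", "kwargs": {
  "series": [
    {"gripper": 1.0,"delta_pos": [0,0,-0.3],"angular": [0,0,0]},
    {"gripper": 1.0,"delta_pos": [0,0,-0.8],"angular": [0,0,0]},
    {"gripper": 1.0,"delta_pos": [0,0,-1.5],"angular": [0,0,0]},
    {"gripper": 1.0,"delta_pos": [0,0,-2.5],"angular": [0,0,0]},
    {"gripper": 1.0,"delta_pos": [0,0,-4],"angular": [0,0,0]},
    {"gripper": 1.0,"delta_pos": [0,0,-6],"angular": [0,0,0]},
    {"gripper": 1.0,"delta_pos": [0,0,-8],"angular": [0,0,0]},
    {"gripper": 1.0,"delta_pos": [0,0,-10],"angular": [0,0,0]},
    {"gripper": 1.0,"delta_pos": [0,0,-10],"angular": [0,0,0]}
  ],
  "newtons": 90
}}

```text
t: 20.9
ee_pos: [464.2, 218.4, 282.6]
orientation: [0.26, 0.121, 0.958, -0.026]
wrist_force: [0.5, 1.0, -2.3]
width: 0.192
```

Run:
```python
from fit import *
st(); print(observe()["wrist_force"].round(1))
# mat pose: tool straight down, keep tool yaw with the mill (bar along mill x, half 180)
f=R.from_euler('z',YAW).as_matrix()
for a in(180,120,90,200): print(a,wrist([476,-214,63],toolR(a,f),2.0).round(2))
go([476,-214,200],toolR(180,f)); go([476,-214,200],toolR(120,f))
p,d=grab_frame('scene'); c=pix('scene',observe()["ee_pos"])[0].astype(int); x0,y0=c-[80,50]
cv2.imwrite('pics/lift.png',cv2.resize(p[y0:y0+130,x0:x0+160,::-1],(640,520),interpolation=3))
```

```text
t 20.90 open mm 16.4 F tool [1.  1.  2.1] M tool [-0.07  0.46 -0.03] bar deg 179.41 grip pt deck [486.  323.4  62.7] j [ 0.66  0.03  1.91 -0.52  0.92 -0.4 ]
[ 0.5  1.  -2.3]
180 [-0.42  0.    1.14 -1.75]
120 [-0.42  0.    1.14 -0.7 ]
90 [-0.42 -0.    1.14 -0.18]
200 [-0.42  0.    1.14 -2.1 ]
t 20.90 d_cm [ -6.21 -41.74  12.61] ang [ 0.6 30.3 -0.5] dist mm 440.0 deg 30.0 target [ 476 -214  200]
t 20.90 d_cm [ -6.21 -41.74  12.61] ang [16.4 27.2 58.1] dist mm 440.0 deg 66.0 target [ 476 -214  200]
```

View pics/lift.png

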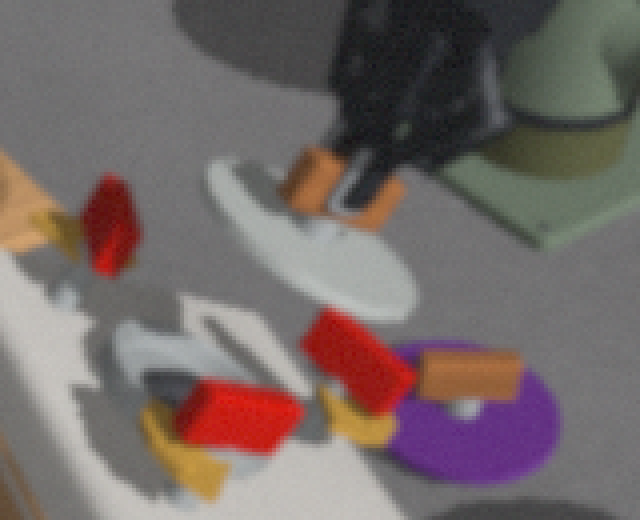

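The lid is off and held squarely by its wooden grip, at (370,190) in the crop. The purple look-alike at (470,410) and the knobs are untouched. I'll carry it level over the mat.

Run:
```python
from fit import *
f=R.from_euler('z',YAW).as_matrix()
go([476,-214,290],toolR(180,f))
```

```text
t 20.95 d_cm [-10.81 -41.58   4.73] ang [ 0.5 30.3 -0.4] dist mm 432.0 deg 30.0 target [ 476 -214  290]
```

Call:
{"fn": "arm_command", "kwargs": {
  "series": [
    {"gripper": 1.0,"delta_pos": [-0.5,-2,0],"angular": [0,0,0]},
    {"gripper": 1.0,"delta_pos": [-1,-5,0],"angular": [0,0,0]},
    {"gripper": 1.0,"delta_pos": [-2,-8,0.5],"angular": [0,0,0]},
    {"gripper": 1.0,"delta_pos": [-3,-11,1],"angular": [0,2,0]},
    {"gripper": 1.0,"delta_pos": [-4,-14.5,1.5],"angular": [0,5,0]},
    {"gripper": 1.0,"delta_pos": [-5,-18,2],"angular": [0,9,0]},
    {"gripper": 1.0,"delta_pos": [-6,-21.5,2.5],"angular": [0.1,13,0]},
    {"gripper": 1.0,"delta_pos": [-7,-25,3],"angular": [0.2,17,0]},
    {"gripper": 1.0,"delta_pos": [-8,-28.5,3.5],"angular": [0.3,21,-0.1]},
    {"gripper": 1.0,"delta_pos": [-9,-32,4],"angular": [0.4,25,-0.2]},
    {"gripper": 1.0,"delta_pos": [-10,-35.5,4.4],"angular": [0.5,28,-0.3]},
    {"gripper": 1.0,"delta_pos": [-10.5,-38.5,4.6],"angular": [0.5,30.3,-0.4]}
  ]
}}

```text
t: 21.95
ee_pos: [480.7, -187.4, 287.6]
orientation: [-0.003, 0.123, 0.992, -0.001]
wrist_force: [0.8, 0.2, -3.3]
width: 0.189
```

Run:
```python
from fit import *
f=R.from_euler('z',YAW).as_matrix()
st()
for z in(200,72,60): go([476,-214,z],toolR(180,f))
```

```text
t 21.95 open mm 16.1 F tool [-0.7  0.4  3.3] M tool [ 0.01 -0.09 -0.06] bar deg 179.78 grip pt deck [595.5 -66.4   7.9] j [-0.39  0.2   1.59 -0.    1.36 -1.72]
t 21.95 d_cm [-0.25 -2.66  8.77] ang [-0.2 -0.3 -0.2] dist mm 92.0 deg 0.0 target [ 476 -214  200]
t 21.95 d_cm [-0.32 -2.62 21.57] ang [-0.2 -0.3 -0.2] dist mm 217.0 deg 0.0 target [ 476 -214   72]
t 21.95 d_cm [-0.33 -2.61 22.77] ang [-0.2 -0.3 -0.2] dist mm 229.0 deg 0.0 target [ 476 -214   60]
```

Call:
{"fn": "arm_command", "kwargs": {
  "series": [
    {"gripper": 1.0,"delta_pos": [-0.3,-1.5,2],"angular": [-0.2,-0.3,-0.2]},
    {"gripper": 1.0,"delta_pos": [-0.3,-2.6,5],"angular": [-0.2,-0.3,-0.2]},
    {"gripper": 1.0,"delta_pos": [-0.3,-2.6,8.5],"angular": [-0.2,-0.3,-0.2]},
    {"gripper": 1.0,"delta_pos": [-0.3,-2.6,12],"angular": [-0.2,-0.3,-0.2]},
    {"gripper": 1.0,"delta_pos": [-0.3,-2.6,15],"angular": [-0.2,-0.3,-0.2]},
    {"gripper": 1.0,"delta_pos": [-0.3,-2.6,17.5],"angular": [-0.2,-0.3,-0.2]},
    {"gripper": 1.0,"delta_pos": [-0.3,-2.6,19.5],"angular": [-0.2,-0.3,-0.2]},
    {"gripper": 1.0,"delta_pos": [-0.3,-2.6,20.5],"angular": [-0.2,-0.3,-0.2]},
    {"gripper": 1.0,"delta_pos": [-0.3,-2.6,21],"angular": [-0.2,-0.3,-0.2]},
    {"gripper": 1.0,"delta_pos": [-0.3,-2.6,21],"angular": [-0.2,-0.3,-0.2]}
  ]
}}

```text
t: 22.78
ee_pos: [475.8, -210.6, 78.1]
orientation: [0.0, 0.12, 0.993, 0.0]
wrist_force: [-0.3, -0.5, -2.3]
width: 0.191
```

Run:
```python
from fit import *
f=R.from_euler('z',YAW).as_matrix()
s=observe();print(s["wrist_force"].round(1),s["ee_pos"].round(1),s["width"])
go([476,-214,60],toolR(180,f))
ims=[]
for n in('scene','top'):
    p,d=grab_frame(n); c=pix(n,[476,-214,40])[0].astype(int); x0,y0=c-50; ims.append(cv2.resize(p[y0:y0+100,x0:x0+100,::-1],(390,390),interpolation=3))
    W=world(n,d)
cv2.imwrite('pics/mat.png',np.hstack(ims))
```

```text
[-0.3 -0.5 -2.3] [ 475.8 -210.6   78.1] 0.19119977296552396
t 22.78 d_cm [-0.1  -0.33  1.81] ang [0.  0.  0.1] dist mm 18.0 deg 0.0 target [ 476 -214   60]
```

View pics/mat.png

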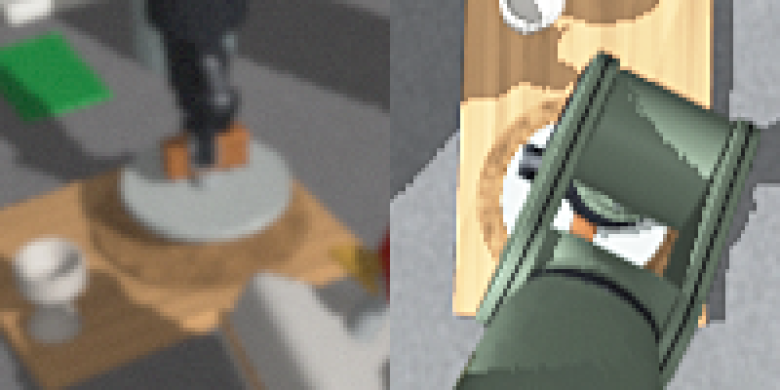

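The lid is level and roughly centred about 18 mm above the mat. I'll lower it in fine steps.

Call:
{"fn": "arm_command", "kwargs": {
  "series": [
    {"gripper": 1.0,"delta_pos": [-0.1,-0.3,0.5],"angular": [0,0,0]},
    {"gripper": 1.0,"delta_pos": [-0.1,-0.3,0.9],"angular": [0,0,0]},
    {"gripper": 1.0,"delta_pos": [-0.1,-0.3,1.2],"angular": [0,0,0]},
    {"gripper": 1.0,"delta_pos": [-0.1,-0.3,1.4],"angular": [0,0,0]},
    {"gripper": 1.0,"delta_pos": [-0.1,-0.3,1.6],"angular": [0,0,0]},
    {"gripper": 1.0,"delta_pos": [-0.1,-0.3,1.6],"angular": [0,0,0]}
  ]
}}

```text
t: 23.38
ee_pos: [476.4, -213.6, 62.8]
orientation: [0.001, 0.12, 0.993, 0.0]
wrist_force: [-0.3, 0.4, -3.8]
width: 0.19
```

Run:
```python
from fit import *
st(); print(observe()["ee_pos"])
```

```text
t 23.38 open mm 16.2 F tool [0.4 0.3 3.8] M tool [-0.03  0.03  0.05] bar deg -179.87 grip pt deck [ 484.8  -92.9 -187.7] j [-0.44  0.41  1.92  0.    0.82 -1.78]
[ 476.42565593 -213.63032716   62.84630619]
```

Not in contact yet (Fz about −3 N, the lid's weight).

Call:
{"fn": "arm_command", "kwargs": {
  "series": [
    {"gripper": 1.0,"delta_pos": [0,0,0.1],"angular": [0,0,0]},
    {"gripper": 1.0,"delta_pos": [0,0,0.2],"angular": [0,0,0]},
    {"gripper": 1.0,"delta_pos": [0,0,0.3],"angular": [0,0,0]},
    {"gripper": 1.0,"delta_pos": [0,0,0.4],"angular": [0,0,0]},
    {"gripper": 1.0,"delta_pos": [0,0,0.4],"angular": [0,0,0]}
  ]
}}

```text
t: 23.8
ee_pos: [476.7, -213.8, 59.5]
orientation: [0.002, 0.12, 0.993, -0.0]
wrist_force: [-0.8, -0.3, 1.4]
width: 0.19
```

Run:
```python
from fit import *
st(); print(observe()["ee_pos"])
```

```text
t 23.80 open mm 16.2 F tool [ 0.7 -0.5 -1.4] M tool [-0.05  0.18 -0.01] bar deg -179.87 grip pt deck [ 483.5  -93.  -190.8] j [-0.44  0.41  1.92  0.    0.81 -1.78]
[ 476.73465826 -213.78998076   59.53452332]
```

Call:
{"fn": "arm_command", "kwargs": {
  "series": [
    {"gripper": 1.0,"delta_pos": [0,0,0.1],"angular": [0,0,0]},
    {"gripper": 1.0,"delta_pos": [0,0,0.1],"angular": [0,0,0]},
    {"gripper": 2.2,"delta_pos": [0,0,0.1],"angular": [0,0,0]},
    {"gripper": 3,"delta_pos": [0,0,0.1],"angular": [0,0,0]},
    {"gripper": 4.5,"delta_pos": [0,0,0.0],"angular": [0,0,0]},
    {"gripper": 5,"delta_pos": [0,0,0],"angular": [0,0,0]},
    {"gripper": 5,"delta_pos": [0,0,-1],"angular": [0,0,0]},
    {"gripper": 5,"delta_pos": [0,0,-3],"angular": [0,0,0]},
    {"gripper": 5,"delta_pos": [0,0,-6],"angular": [0,0,0]},
    {"gripper": 5,"delta_pos": [0,0,-10],"angular": [0,0,0]},
    {"gripper": 5,"delta_pos": [0,0,-14],"angular": [0,0,0]},
    {"gripper": 5,"delta_pos": [0,0,-18],"angular": [0,0,0]}
  ],
  "newtons": 40
}}

```text
t: 24.8
ee_pos: [475.7, -213.5, 241.7]
orientation: [0.002, 0.12, 0.993, -0.0]
wrist_force: [0.8, -0.1, -0.6]
width: 0.586
```

Call:
{"fn": "arm_command", "kwargs": {
  "series": [
    {"gripper": 5,"delta_pos": [0,0,-4],"angular": [0,0,0]},
    {"gripper": 5,"delta_pos": [0,-4,-8],"angular": [0,0,0]},
    {"gripper": 5,"delta_pos": [0,-8,-8],"angular": [0,0,0]},
    {"gripper": 5,"delta_pos": [0,-12,-8],"angular": [0,0,0]},
    {"gripper": 5,"delta_pos": [0,-16,-8],"angular": [0,0,0]},
    {"gripper": 5,"delta_pos": [0,-20,-8],"angular": [0,0,0]},
    {"gripper": 5,"delta_pos": [0,-24,-8],"angular": [0,0,0]},
    {"gripper": 5,"delta_pos": [0,-28,-8],"angular": [0,0,0]},
    {"gripper": 5,"delta_pos": [0,-30,-8],"angular": [0,0,0]},
    {"gripper": 5,"delta_pos": [0,-30,-8],"angular": [0,0,0]}
  ]
}}

```text
t: 25.63
ee_pos: [402.4, -509.4, 318.3]
orientation: [0.001, 0.122, 0.992, -0.001]
wrist_force: [-0.2, 0.1, 0.3]
width: 0.588
```

Run:
```python
from fit import *
st()
z0={n:np.load(n+"0.npz") for n in("top","scene")}
p,d=grab_frame("top"); cv2.imwrite("pics/final.png",p[:,:,::-1]); W=world("top",d)
b=(abs(W[...,2]-38)<6)&(np.linalg.norm(W[...,:2]-[476,-214],axis=-1)<95)
(c,r)=cv2.minEnclosingCircle(W[b][:,:2].astype(np.float32)); print("lid rim z",np.median(W[b][:,2]),"centre",np.round(c,1),"r",r,"n",b.sum(), "mean",W[b][:,:2].mean(0))
q=W[b]; A=np.c_[q[:,:2]-q[:,:2].mean(0),np.ones(len(q))]; k=np.linalg.lstsq(A,q[:,2],rcond=None)[0]; print("tilt deg",np.degrees(k[:2]))
W2=world("top",d);Q=W2@F
m=red(p)&(np.linalg.norm(W2[...,:2]-[510,205],axis=-1)<170)&(W2[...,2]>90)
N,L,stt,ce=cv2.connectedComponentsWithStats(m.astype(np.uint8))
for i in range(1,N):
    if stt[i,4]<40: continue
    qq=Q[L==i]; f=qq[qq[:,2]>np.percentile(qq[:,2],90)-5]; vv=f[:,:2]-f[:,:2].mean(0); ev,E=np.linalg.eigh(vv.T@vv)
    print(ce[i].round(),"ang %.1f"%np.degrees(np.arctan2(E[1,1],E[0,1])))
```

```text
t 25.63 open mm 50.2 F tool [ 0.2  0.1 -0.3] M tool [-0.03 -0.01  0.  ] bar deg 179.80 grip pt deck [ 611.8 -397.8   33.9] j [-0.92  0.41  1.22  0.    1.51 -2.25]
lid rim z 38.026033579837 centre [ 464.9 -214.3] r 75.65235137939453 n 1091 mean [ 473.26828001 -211.65879859]
tilt deg [ 0.15381539 -0.02560826]
[224. 227.] ang -176.7
[281. 243.] ang 72.2
[244. 280.] ang 113.2
```

View pics/final.png

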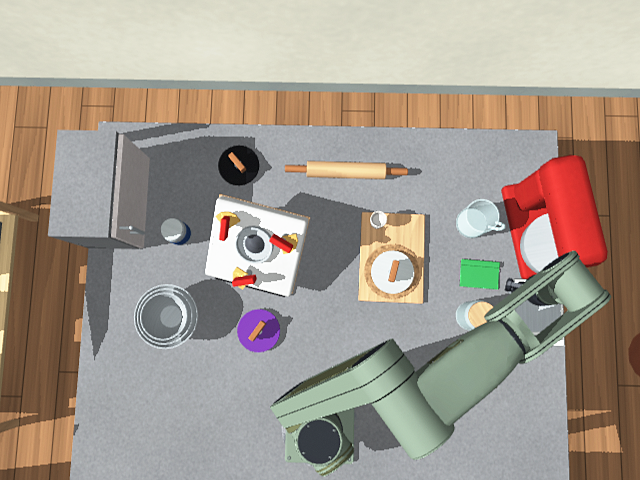

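The lid stands flat and centred on the cork at (394,272). The clamps are open, the arm is clear, and the bystanders and look-alikes are where they were. Handing in.

```bash
python3 -c "
from workcell import *
print(finish_job())"
```

```text
the job is handed in; nothing more can be done
None
```

I opened all three clamps to their end stops, then lifted the lid off by its wooden grip. I set it down on the cork mat and released it only after feeling contact. The job was handed in at about 26 s on the robot's clock.

**Clamps:** At each stop the twisting moment rose well above the 0.2 N m drag: right 2.75, left 2.4 and near 1.6 N m. In the last picture the knobs sit at about 2.31 rad (right), 2.15 (left) and 1.98 (near). For right and left that is where the moment began to rise. The near knob read 1.98 to 2.05 rad across three readings, so it is the least certain, but 1.6 N m can only come from the stop.

**Lid:** Its rim top is at z = 38 mm, as it should be when seated on the mat, and the tilt is under 0.2°. Its mean rim position is about 4 mm from the mat's centre. The enclosing-circle fit disagreed: its centre was 11 mm off and its radius 76 mm instead of 66. I put that down to stray pixels, because the lid looks centred in the picture.

**Rest of the counter:** In the last picture the bystanders and the black and purple look-alikes look unmoved, and the arm is clear of everything. I checked this by eye only.

The two cameras disagreed by about 5 mm in y across the mill. The feel of the knobs agreed with the top camera in y, so I trusted that one.

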